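# Garlic press into the cantilever utensil box

## Task

Put the garlic press away in the compartment under the top tray of the wooden cantilever box: raise the tray by its handle until it stays open, lay the press flat inside, right way up, lengthwise with its head at the back under the raised tray and its levers to the front, then lower the tray fully shut without letting it drop. The levers start out under the spice rack, so draw the press out by its head and set it down to take it again by the levers; do not drop it, and leave the cup, bowl, lid and masher where they are.

Things in the scene. Friction and masses are not known exactly. Their poses are not given: they have to be found in the camera images.
- box: Fixed open pale plywood box, base of the cantilever box: 250 (its x) x 160 (its y) x 56 mm high, walls and floor 5 mm. Origin: centre of its underside, on the worktop. Its x axis points from its front to its back, z up; the front wall (x = -125 mm) faces roughly the robot's right. Compartment inside 240 x 150 mm, undivided, floor at z = 5 mm, wholly covered by the tray when shut.
- tray_lift (a joint): Swing q (rad) of the tray's 120 mm steel arms: 0 shut, 1.309 fully open (stop). The tray stays level; from shut, each of its points shifts in the box's frame by x = 0.12*(cos(2.618-q)+0.866), z = 0.12*(sin(2.618-q)-0.5) m: open, 135 mm back and 56 mm up. Low friction: past q = 1.05 its weight holds it open, before that it falls shut if let go. Moving mass about 0.6 kg.
- tray_handle (a point): Middle of the tray's handle: round wooden bar 14 mm thick along the box's y axis, 131 mm long between thin steel uprights. Shut, at x = -40, y = 0, z = 115 mm of the box; moves with the tray. It is 52 mm above the tray's floor, 19 mm above the tray's walls; a low divider is 75 mm and tins 120 mm behind it.
- tray: Top tray, plywood, 250 x 160 x 38 mm, floor 5 mm; shut, it lies squarely over the box, underside at z = 58 mm of the box. Open, its underside is at z = 114 mm and its front edge at x = +10 mm of the box: the back half of the compartment stays roofed over. Origin: pivot of the front arms, 104 mm in front of its middle, 22 mm above its underside. Divider and three tins in it are fixed.
- press: Loose steel garlic press lying flat, 200 mm long, about 0.26 kg. Origin: middle of its length, on its underside; x axis points from levers to head, z up. Head: x = +40 to +98 mm, 44 mm wide up to 24 mm, then 36 mm wide up to 32 mm high. Levers: two shut bars one above the other, no gap, x = -100 to +46 mm, 18 mm wide, top at 26 mm. Starts on the board, levers under the rack, head out in front.
- press_head (a point): Middle of the press's head, at x = +69, y = 0, z = 16 mm of the press.
- press_levers (a point): Point on the levers 25 mm from their free end, at x = -75, y = 0, z = 13 mm of the press: the place to hold the press when packing it.
- board: Fixed walnut chopping board, 280 (its x) x 460 (its y) x 18 mm, lying on the worktop. Origin: centre of its underside; its own y axis points from the rack end to the free end, towards the box. Its free half is the place to set the press down.
- rack: Fixed low wooden spice rack straddling the board's right end: shelf 306 (its x) x 130 (its y) mm on two 12 mm end panels beside the board, underside 70 mm above the board, four jars fixed on it, up to 167 mm above the board. Origin: midway between the panels, at the height of the board's top. The press's head sticks out past its +y edge (y = +65 mm).
- cup: Bystander: loose pale green ceramic cup, 72 mm across, 80 mm high, on the worktop beyond the board. Origin: centre of its underside.
- bowl: Bystander: loose red plastic bowl, 150 mm across, 65 mm high, on the worktop beyond the work. Origin: centre of its underside.
- lid: Bystander: loose glass pan lid, 140 mm across, 44 mm high with its knob, on the worktop beyond the box. Origin: centre of its underside.
- masher: Bystander: loose wooden masher lying on the worktop beyond the board, about 190 mm long, 60 mm thick at its head. Origin: under its middle.
Mind the look-alikes: they are no part of the job. What is meant by the press is not pink or purple, and is the larger of those in its own colour.

How it is judged:
By the outcome, as a careful person would: the job done as asked, in the order asked, and still so for the second after the job is handed in, with the robot touching nothing.
It also fails if it takes over 72 s, if anything falls off the work surface, if the arm or the gripper's body presses on something with over 40 N, if the wrist force passes 120 N, or if a joint passes its speed limit or range.

## Robot

A 7-joint arm with a two-finger parallel gripper is mounted at the origin on the work surface. World frame = base frame: x ahead of the robot, y to its left, z up, the work surface at z = 0. Lengths are in m, angles in degrees, forces in N, time in s.
With the tool pointing down it reaches from about 0.425 to 0.975 m from the base axis. Payload 16.7 kg.
Tool frame: the origin (TCP) lies midway between the tips of the shut fingers; the grasp point (between the pads) lies 19 mm behind it; z points along the fingers, y is the direction in which the jaws open and shut (so a half turn about z gives the same grasp; the last joint's range is limited). The gripper opens to 85 mm and grips with 20 to 120 N. Pads are 22 mm wide; open, the fingers measure 114 mm over their backs; the gripper's body (76 mm by 85 mm) begins 54 mm behind the grasp point. The pads swing forward as they close: fully open they stand 13 mm farther back than shut.
Start: joints at [58.986, 24.414, 4.234, 92.017, -1.954, 63.644, -3.845], TCP at [0.258, -0.624, 0.231] pointing down, gripper open.
Joint ranges: [-163.25, 163.25], [-28.42, 122.38], [-70.27, 78.77], [12.13, 141.07], [-58.53, 238.53], [9.26, 117.41], [-156.51, 156.51]. Speed limits (degrees/s): [108.29, 108.29, 136.94, 136.94, 172.46, 172.46, 172.46].

## Interface

Orientations are given as a 3x3 rotation matrix whose columns are the frame's x, y, z axes.
In Python, from workcell import r gives the robot as it stands.
- The arm moves only by the tool play_rows, never from a script. Its argument "series" is a list of rows, each a list of 7 numbers: the shift along the tool's x, y, z in m, then the turn, a rotation vector about the tool's x, y, z in rad, then the gripper command: -1 is fully open, 1 is shut, values between are in proportion. A call has 1 to 20 rows; each row is the pose to reach, as a shift and turn from the pose measured when the call began, along the tool's axes at that moment; what a row does not reach only later rows make up. A row lasts 1/12 s, in which the tool goes at most 41.7 mm and 7.16 degrees, less where a joint would pass 70% of its speed; a pose out of reach is approached as far as the arm can. A call with a gripper value outside its range is refused whole. The fingers move at their own pace and stop on an object; "force" is the grip in N (left out, the last holds). Time passes only in rows, so rows that repeat a pose let the fingers close. It gives the time, the measured TCP pose, the force and the opening at its end, in the units of the state.
- r.read_state(): the state, without advancing time (a new reading comes with each control period).
- r.read_camera(name): name is "scene" or "top" or "wrist"; returns a dict with "frame" (480x640x3 uint8, red, green, blue), "fx", "fy", "cx", "cy" (pixels), "R" (3x3) and "t" (3): a world point X has camera coordinates R X + t. Camera axes: x right, y down, z forward; pixel columns grow to the right and rows downward; lengths in m; the calibration is good to about 2 mm. A picture is of the moment at which its call begins. There is no depth.
- r.finish_job(): hands the job in, once; it reports no verdict.
Trained networks look in the newest picture that a camera, given by its name, has taken for a name from the list of things; names that differ only in an ending like _2 or _b are one class to them, and where a whole thing is asked for, a point or a joint stands for the part that bears it (a point fixed in the world has none). Each returns a list of dicts, best first, with "p" (0 to 1); they miss things now and then, are a little off and sometimes report something else, mostly with a low value. They report only what shows in the picture. A call takes as long as a camera call. They do not tell look-alikes from the thing itself.
- r.spot_in(thing, camera): "xy" ([column, row] in pixels, amid what is visible of it).
- r.outline_of(thing, camera): "pixels" (480x640 bool, what is visible of it) and "xy" ([column, row] in pixels, amid what is visible of it).
- r.mark_of(thing, camera): "xy" ([column, row] in pixels: a listed point, or the origin of a listed thing).
The state is a dict: "clock": time; "q": joint angles; "qd": joint speeds; "tau": joint torques, N m; "position": TCP position; "eef_rot": TCP orientation; "force": force on the tool from outside, world axes, zero at the start; "moment": the same for the moment, N m; "gripper_width": finger opening in m.
Only numpy, scipy, OpenCV 4.12 (cv2) and the standard library are available. Lean on these libraries where they do the work, as an engineer would, in place of code of your own. Each camera call takes 0.05 s, during which the arm holds its last target.

## Working session

There is one attempt and no reset: what is moved stays moved. The work goes in short steps, Python scripts to look and compute and a tool call to move; the robot and the scene stay as the last step left them, time stands still between calls to the robot, and variables do not carry over. Pictures are saved under pics/ and viewed, and the job is handed in when it is done.

Besides the shell and the picture viewer there is one more tool, called after "Emit:" as name([rows], argument=value, ...), one row to a line, values as JSON. play_rows: Moves the arm, as the interface text tells. Its arguments: {"type":"object","properties":{"series":{"type":"array"},"force":{"type":"number"}},"required":["series"]}

```bash
ls; mkdir -p pics
python3 - <<'E'
from workcell import r
import cv2,numpy as np
s=r.read_state()
for k in s: print(k,np.round(s[k],4).tolist())
for c in ["scene","top","wrist"]:
    d=r.read_camera(c); cv2.imwrite(f"pics/{c}0.png",d["frame"][:,:,::-1])
    print(c,d["fx"],d["fy"],d["cx"],d["cy"],np.round(d["R"],3).tolist(),np.round(d["t"],3).tolist())
E
```

```text
pics
clock 0.0
q [58.9863, 24.4506, 4.2314, 92.0521, -1.9525, 63.6425, -3.8449]
qd [0.0924, 0.1144, 0.1014, -0.0549, -0.0338, 0.155, -0.0331]
tau [-0.0014, -94.982, 3.7605, -46.3509, 0.0193, 0.0102, 0.0]
position [0.2576, -0.6235, 0.2306]
eef_rot [[0.9242, 0.3818, -0.0006], [0.3818, -0.9242, 0.0011], [-0.0001, -0.0013, -1.0]]
force [-0.24, -0.489, 0.8919]
moment [-0.0319, -0.0497, -0.0247]
gripper_width 0.0853
scene 532.8009847464377 532.8009847464377 316.4552386448053 241.14013787744963 [[-0.71, 0.704, -0.007], [0.463, 0.459, -0.758], [-0.531, -0.541, -0.652]] [0.532, -0.075, 1.558]
top 467.21491197627455 467.21491197627455 324.4494834396149 235.5043944354966 [[0.028, -0.999, 0.019], [-0.99, -0.03, -0.14], [0.14, -0.015, -0.99]] [-0.213, 0.53, 1.195]
wrist 350.5738104864896 350.5738104864896 317.1241959757199 243.12369051506792 [[0.381, -0.924, -0.001], [-0.89, -0.367, 0.27], [-0.25, -0.102, -0.963]] [-0.674, -0.035, 0.378]
```

View pics/scene0.png

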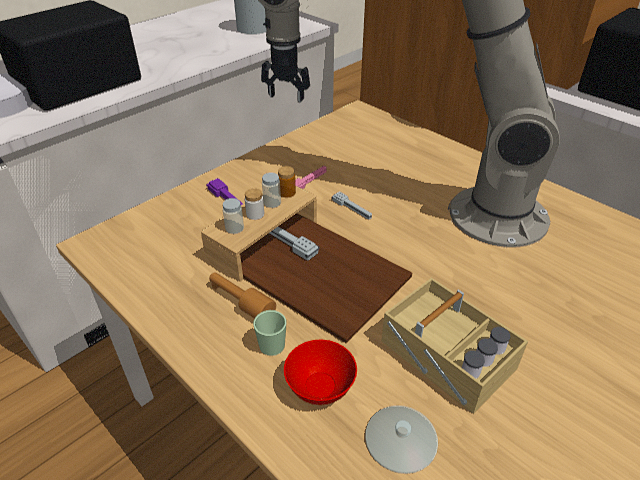

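View pics/top0.png

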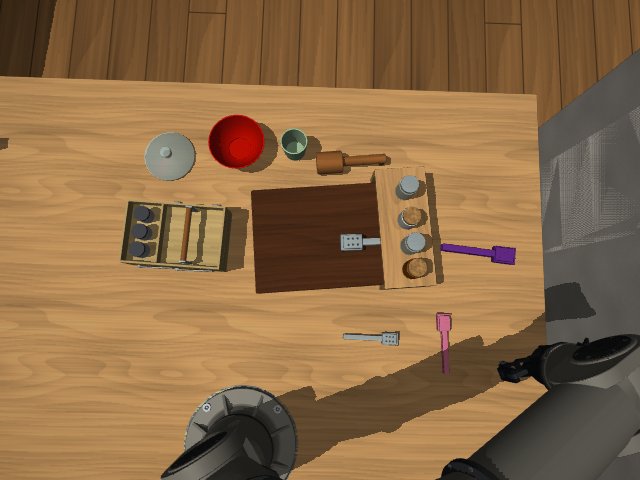

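View pics/wrist0.png

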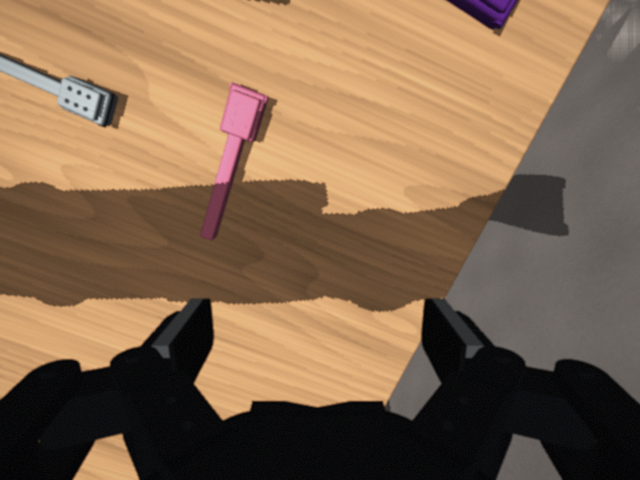

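```bash
cat > h.py <<'E'
from workcell import r
import cv2,numpy as np
from scipy.optimize import least_squares
def cam(c):
    d=r.read_camera(c); d["R"]=np.array(d["R"]); d["t"]=np.array(d["t"]); return d
def proj(d,X):
    X=np.atleast_2d(X); p=X@d["R"].T+d["t"]; return np.c_[d["fx"]*p[:,0]/p[:,2]+d["cx"],d["fy"]*p[:,1]/p[:,2]+d["cy"]]
def onz(d,uv,z):
    v=d["R"].T@np.array([(uv[0]-d["cx"])/d["fx"],(uv[1]-d["cy"])/d["fy"],1.]); c=-d["R"].T@d["t"]
    return c+v*(z-c[2])/v[2]
def tri(ds,uvs):
    A=[];b=[]
    for d,uv in zip(ds,uvs):
        v=d["R"].T@np.array([(uv[0]-d["cx"])/d["fx"],(uv[1]-d["cy"])/d["fy"],1.]);v/=np.linalg.norm(v); c=-d["R"].T@d["t"]
        P=np.eye(3)-np.outer(v,v);A.append(P);b.append(P@c)
    return np.linalg.lstsq(np.vstack(A),np.hstack(b),rcond=None)[0]
E
python3 - <<'E'
from h import *
ds={c:cam(c) for c in("scene","top")}
for th in["box","tray","tray_handle","press_head","press","press_levers","board","rack","cup","bowl","lid","masher"]:
    o={}
    for c in ds:
        m=r.mark_of(th,c); o[c]=m
        print(th,c,[(np.round(x["xy"],1).tolist(),round(x["p"],2)) for x in m[:4]])
    if o["scene"] and o["top"]: print("   ",np.round(tri(list(ds.values()),[o[c][0]["xy"] for c in ds]),4))
im=ds["top"]["frame"][:,:,::-1]
cv2.imwrite("pics/crop1.png",cv2.resize(im[150:400,230:550],None,fx=2.4,fy=2.4,interpolation=cv2.INTER_CUBIC))
im=ds["top"]["frame"][:,:,::-1]
cv2.imwrite("pics/crop2.png",cv2.resize(im[180:290,105:255],None,fx=5,fy=5,interpolation=cv2.INTER_CUBIC))
im=ds["scene"]["frame"][:,:,::-1]
cv2.imwrite("pics/crop3.png",cv2.resize(im[265:415,370:540],None,fx=4,fy=4,interpolation=cv2.INTER_CUBIC)[:600])
E
```

```text
box scene [([443.6, 354.1], 0.93), ([304.6, 246.3], 0.7)]
box top [([184.6, 239.9], 0.7), ([353.3, 244.2], 0.21)]
    [ 0.5213  0.1782 -0.0055]
tray scene [([414.9, 303.2], 0.84)]
tray top [([211.7, 236.5], 0.8)]
    [0.5204 0.0844 0.0884]
tray_handle scene [([438.8, 309.8], 0.91)]
tray_handle top [([187.6, 237.5], 0.78)]
    [0.5137 0.1401 0.1052]
press_head scene [([308.4, 246.6], 0.83), ([214.5, 186.3], 0.73), ([298.9, 183.9], 0.65), ([339.2, 197.6], 0.55)]
press_head top [([439.5, 322.1], 0.84), ([390.2, 338.7], 0.78), ([353.8, 241.7], 0.65), ([503.6, 255.6], 0.62)]
    [ 0.288  -0.5558 -0.2752]
press scene [([353.9, 208.3], 0.9), ([229.7, 197.3], 0.9), ([289.1, 241.1], 0.83), ([310.7, 180.9], 0.65)]
press top [([476.6, 254.2], 0.92), ([379.5, 242.8], 0.89), ([442.9, 341.2], 0.73), ([372.4, 336.5], 0.65)]
    [ 0.4151 -0.4033  0.1338]
press_levers scene [([362.7, 213.1], 0.83), ([321.9, 172.7], 0.65), ([241.9, 210.7], 0.56), ([266.6, 224.1], 0.55)]
press_levers top [([445.7, 363.2], 0.88), ([347.0, 334.8], 0.79)]
    [ 0.1519 -0.4931 -0.1471]
board scene [([302.8, 265.6], 0.79), ([443.2, 311.2], 0.53)]
board top [([337.2, 236.5], 0.95), ([213.1, 236.3], 0.26)]
    [ 0.5468 -0.2408  0.0025]
rack scene [([262.1, 234.0], 0.76)]
rack top [([399.3, 228.1], 0.83)]
    [ 0.5639 -0.3975  0.0301]
cup scene [([269.1, 339.6], 0.75)]
cup top [([296.1, 151.1], 0.96), ([335.7, 235.1], 0.72), ([340.0, 160.7], 0.63)]
    [ 0.7775 -0.1165  0.0112]
bowl scene []
bowl top [([242.7, 146.9], 0.97), ([342.4, 164.8], 0.36)]
lid scene [([403.5, 438.3], 0.86)]
lid top [([169.2, 153.1], 0.73)]
    [0.7557 0.239  0.0086]
masher scene [([247.3, 304.8], 0.6)]
masher top []
```

View pics/crop1.png

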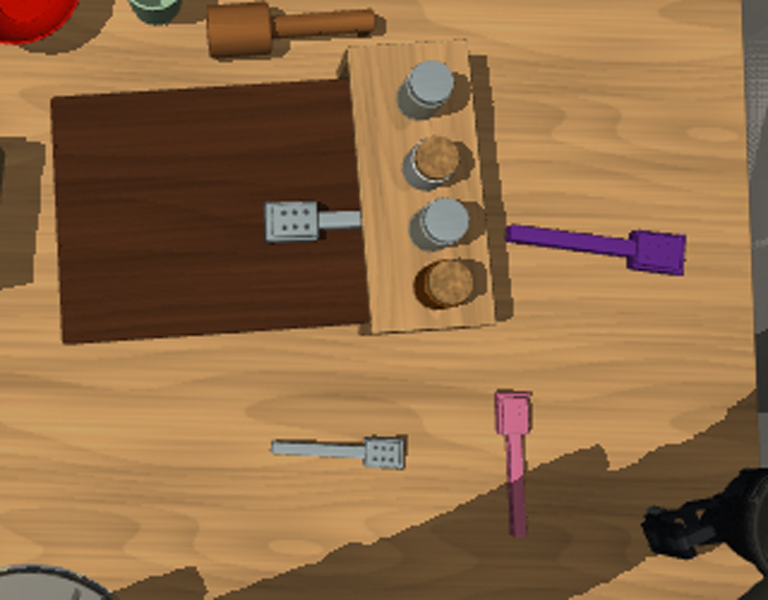

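View pics/crop2.png

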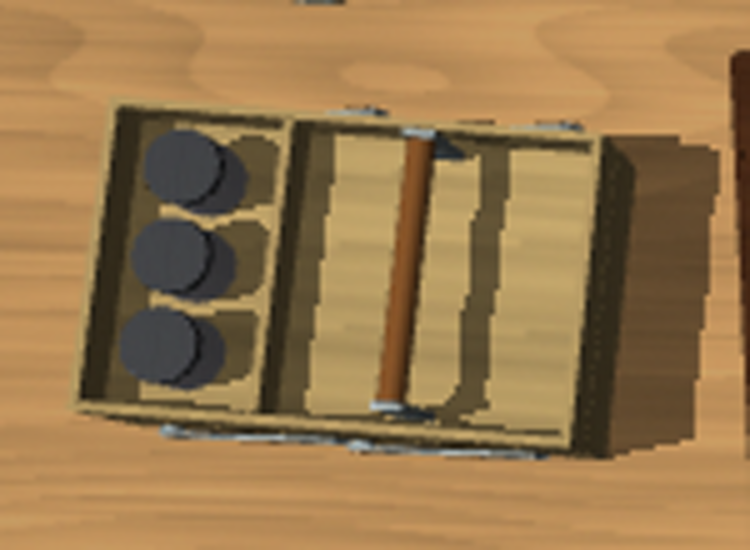

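View pics/crop3.png

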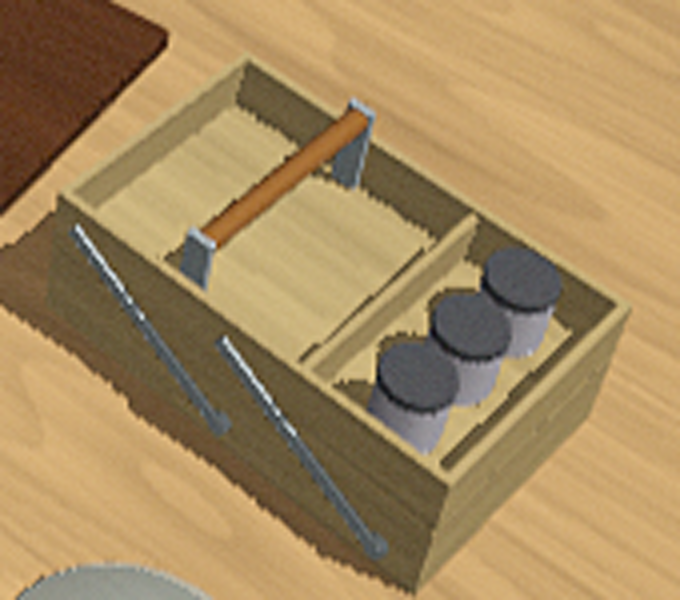

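Run:
```python
from h import *
ds={c:cam(c) for c in("scene","top")}
B=np.array([[-125,80,96],[-125,-80,96],[125,80,96],[125,-80,96]])/1000.
us=np.array([[432,279.5],[385.5,313.75],[527.5,342],[481.75,385]])
ut=np.array([[218.6,269.4],[225,207.6],[120.6,261.6],[128.6,200.6]])
def T(p,X):
    c,s=np.cos(p[2]),np.sin(p[2]); return np.c_[p[0]+c*X[:,0]-s*X[:,1],p[1]+s*X[:,0]+c*X[:,1],X[:,2]]
for w in ([1,1],[1,0],[0,1]):
    f=lambda p:np.r_[w[0]*(proj(ds["scene"],T(p,B))-us).ravel(),w[1]*(proj(ds["top"],T(p,B))-ut).ravel()]
    s=least_squares(f,[.52,.18,1.57]); print(s.x,np.degrees(s.x[2]),np.round(s.fun,1))
im=ds["top"]["frame"][:,:,::-1]
cv2.imwrite("pics/crop4.png",cv2.resize(im[222:262,332:392],None,fx=12,fy=12,interpolation=cv2.INTER_CUBIC))
im=ds["scene"]["frame"][:,:,::-1]
cv2.imwrite("pics/crop5.png",cv2.resize(im[215:270,260:330],None,fx=10,fy=10,interpolation=cv2.INTER_CUBIC))
```

```text
[0.52189393 0.18330273 1.52097524] 87.14546188174944 [-0.3 -2.7 -0.9 -1.9  1.  -1.6  0.8  0.5  0.5 -0.1  1.  -1.3 -2.2 -0.3
 -1.4 -2.3]
[0.52477892 0.1847176  1.51822419] 86.98783872170101 [-0.3 -1.8 -1.2 -0.9  1.  -0.3  0.4  1.9 -0.  -0.   0.  -0.  -0.  -0.
 -0.  -0. ]
[0.51946321 0.18179906 1.52512913] 87.38346241227629 [-0.  -0.  -0.  -0.   0.  -0.   0.  -0.   1.2  0.7  1.4 -0.6 -1.6  0.9
 -1.  -1.1]
```

View pics/crop4.png

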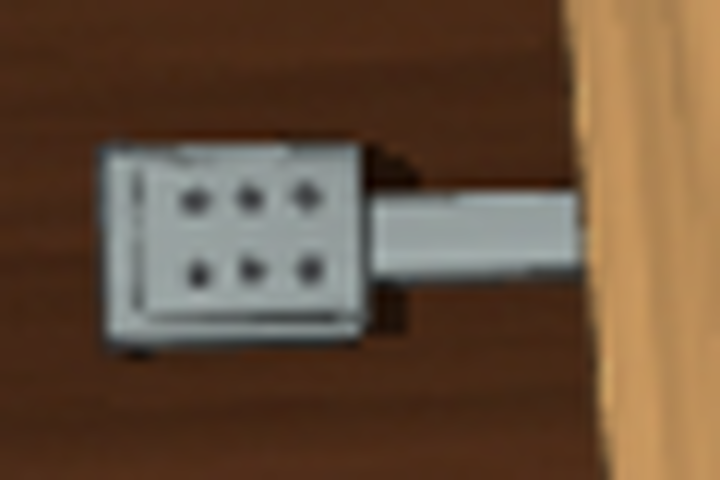

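View pics/crop5.png

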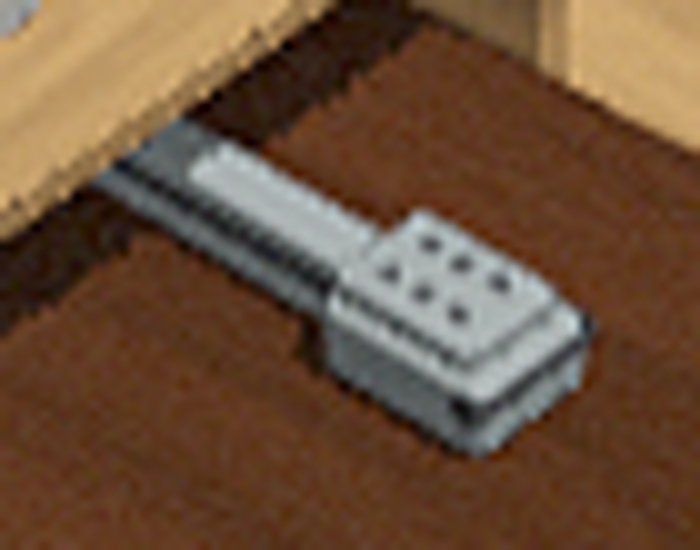

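```bash
cat >> h.py <<'E'
def T(p,X):
    c,s=np.cos(p[2]),np.sin(p[2]); return np.c_[p[0]+c*X[:,0]-s*X[:,1],p[1]+s*X[:,0]+c*X[:,1],X[:,2]]
E
python3 - <<'E'
from h import *
ds={c:cam(c) for c in("scene","top")}
B=np.array([[98,-22,42],[40,-22,42],[40,22,42],[98,22,42]])/1000.
ut=np.array([[340.5,234.1],[362.4,233.9],[362.7,250.2],[340.75,250.5]])
us=np.array([[307.5,255],[293.5,243.5],[np.nan]*2,[319,247]])
for w in ([1,1],[1,0],[0,1]):
    f=lambda p:np.nan_to_num(np.r_[w[0]*(proj(ds["scene"],T(p,B))-us).ravel(),w[1]*(proj(ds["top"],T(p,B))-ut).ravel()])
    s=least_squares(f,[.52,-.3,1.57]); print(s.x,np.degrees(s.x[2]),np.round(s.fun,1), T(s.x,np.array([[.069,0,.034]])))
# board fit
for c,pts in(("top",[(251,190),(257,293)]),):
    for u in pts: print(onz(ds[c],u,.018))
E
```

```text
[ 0.52163822 -0.3382496   1.58257596] 90.67492308883733 [ 0.3 -0.7 -1.2  0.5  0.   0.   0.7 -0.8  0.  -0.5  0.1  0.1 -0.3  0.4
 -0.4 -0.3] [[ 0.52082545 -0.26925438  0.034     ]]
[ 0.51668167 -0.33657157  1.50928602] 86.4757191191209 [-0.3 -0.3 -0.6  0.1  0.   0.   1.   0.2  0.  -0.   0.   0.  -0.   0.
 -0.  -0. ] [[ 0.5209232  -0.26770206  0.034     ]]
[ 0.52334616 -0.3385687   1.61066674] 92.28440622816855 [ 0.  -0.  -0.   0.   0.   0.   0.  -0.  -0.  -0.1 -0.  -0.1  0.1  0.2
 -0.   0.1] [[ 0.52059583 -0.26962353  0.034     ]]
[0.65822122 0.00503872 0.018     ]
[ 0.38107912 -0.02458528  0.018     ]
```

Run:
```python
from h import *
ds={c:cam(c) for c in("scene","top")}
im=ds["scene"]["frame"][:,:,::-1]
cv2.imwrite("pics/crop6.png",cv2.resize(im[0:110,240:340],None,fx=5,fy=5,interpolation=cv2.INTER_CUBIC))
w=cam("wrist"); s=r.read_state(); C=-w["R"].T@w["t"]; print("cam in tool",np.array(s["eef_rot"]).T@(C-s["position"]))
for u in [(373.5,170),(386.5,289)]: print("rack +y edge top",onz(ds["top"],u,.100))
for u in [(383,190),(383,288)]: print(onz(ds["top"],u,.018))
for u in [(204,239),(242,277)]: print("scene rack edge",onz(ds["scene"],u,.100))
```

```text
cam in tool [ 0.0677646  -0.00018885 -0.14211066]
rack +y edge top [ 0.70148228 -0.31792047  0.1       ]
rack +y edge top [ 0.39878459 -0.35420587  0.1       ]
[ 0.66991823 -0.35444149  0.018     ]
[ 0.4036681  -0.35720978  0.018     ]
scene rack edge [ 0.72959086 -0.41830837  0.1       ]
scene rack edge [ 0.74763468 -0.24476815  0.1       ]
```

View pics/crop6.png

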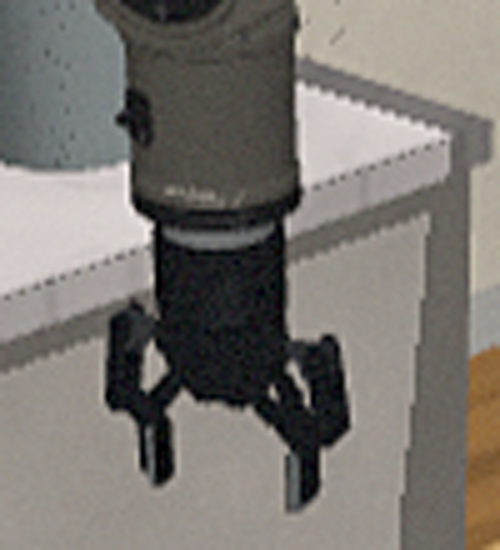

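```bash
cat >> h.py <<'E'
from scipy.spatial.transform import Rotation as Ro
def down(yaw,pitch=0):  # tool x at world yaw (deg), z down
    c,s=np.cos(np.radians(yaw)),np.sin(np.radians(yaw))
    return np.array([[c,s,0],[s,-c,0],[0,0,-1]])@Ro.from_euler('y',pitch,degrees=True).as_matrix()
def rel(pos,yaw,pitch=0,s=None):
    s=s or r.read_state(); R0=np.array(s["eef_rot"])
    return np.round(np.r_[R0.T@(np.array(pos)-s["position"]),Ro.from_matrix(R0.T@down(yaw,pitch)).as_rotvec()],4).tolist()
def st():
    s=r.read_state(); print("t",round(s["clock"],2),"pos",np.round(s["position"],4),"yaw",np.degrees(np.arctan2(s["eef_rot"][1][0],s["eef_rot"][0][0])).round(2),"F",np.round(s["force"],1),"w",round(s["gripper_width"],4),"q",np.round(s["q"],0)); return s
E
python3 - <<'E'
from h import *
print(rel([.520,.143,.25],-2.9))
E
```

```text
[0.5352, -0.6086, -0.0186, -0.0, -0.0001, 0.4424]
```

Emit:
play_rows([
  [0.535, -0.609, -0.019, 0, 0, 0.442, -1],
  [0.535, -0.609, -0.019, 0, 0, 0.442, -1],
  [0.535, -0.609, -0.019, 0, 0, 0.442, -1],
  [0.535, -0.609, -0.019, 0, 0, 0.442, -1],
  [0.535, -0.609, -0.019, 0, 0, 0.442, -1],
  [0.535, -0.609, -0.019, 0, 0, 0.442, -1],
  [0.535, -0.609, -0.019, 0, 0, 0.442, -1],
  [0.535, -0.609, -0.019, 0, 0, 0.442, -1],
  [0.535, -0.609, -0.019, 0, 0, 0.442, -1],
  [0.535, -0.609, -0.019, 0, 0, 0.442, -1],
  [0.535, -0.609, -0.019, 0, 0, 0.442, -1],
  [0.535, -0.609, -0.019, 0, 0, 0.442, -1],
  [0.535, -0.609, -0.019, 0, 0, 0.442, -1],
  [0.535, -0.609, -0.019, 0, 0, 0.442, -1],
  [0.535, -0.609, -0.019, 0, 0, 0.442, -1],
  [0.535, -0.609, -0.019, 0, 0, 0.442, -1],
  [0.535, -0.609, -0.019, 0, 0, 0.442, -1],
  [0.535, -0.609, -0.019, 0, 0, 0.442, -1],
  [0.535, -0.609, -0.019, 0, 0, 0.442, -1],
  [0.535, -0.609, -0.019, 0, 0, 0.442, -1],
])

```text
clock: 3.47
position: [0.5203, 0.1484, 0.2507]
eef_rot: [[0.999, -0.047, 0.001], [-0.047, -0.999, 0.002], [0.001, -0.002, -1.0]]
force: [0.5, -1.0, -0.2]
gripper_width: 0.0851
```

Run:
```python
from h import *
s=st(); w=cam("wrist"); cv2.imwrite("pics/w1.png",w["frame"][:,:,::-1])
print(r.mark_of("tray_handle","wrist")); 
B=np.array([[-40,-65,115],[-40,65,115],[-40,0,115],[-125,80,96],[-125,-80,96],[125,80,96]])/1000.
print(proj(w,T([.5219,.1833,np.radians(87.1)],B)).round(0))
```

```text
t 3.47 pos [0.5203 0.1484 0.2507] yaw -2.68 F [ 0.5 -1.  -0.2] w 0.0851 q [  -1.   13.  -25.  107.    6.   62. -121.]
[{'xy': [322.1, 226.3], 'p': 0.63}]
[[324. 149.]
 [323. 305.]
 [324. 232.]
 [414. 311.]
 [430. 130.]
 [145. 310.]]
```

View pics/w1.png

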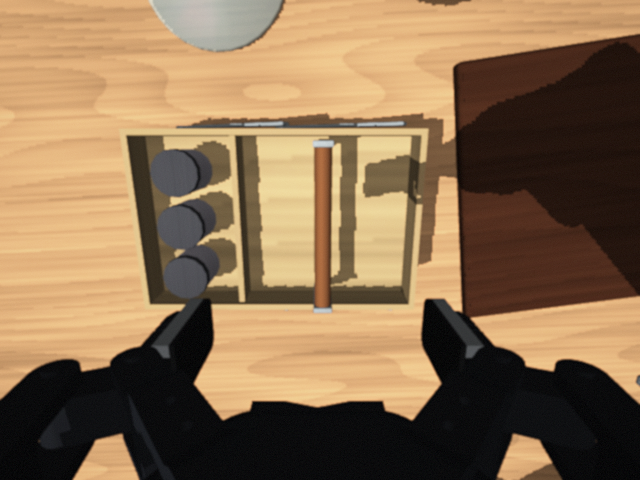

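Run:
```python
from h import *
print(rel([.521,.1433,.25],-2.9),rel([.521,.1433,.096],-2.9))
```

```text
[0.0011, 0.0044, 0.0003, -0.0019, -0.0, 0.0056] [0.0011, 0.0047, 0.1543, -0.0019, -0.0, 0.0056]
```

Emit:
play_rows([
  [0.001, 0.005, 0.03, -0.002, 0, 0.006, -1],
  [0.001, 0.005, 0.06, -0.002, 0, 0.006, -1],
  [0.001, 0.005, 0.09, -0.002, 0, 0.006, -1],
  [0.001, 0.005, 0.12, -0.002, 0, 0.006, -1],
  [0.001, 0.005, 0.14, -0.002, 0, 0.006, -1],
  [0.001, 0.005, 0.154, -0.002, 0, 0.006, -1],
  [0.001, 0.005, 0.154, -0.002, 0, 0.006, -1],
  [0.001, 0.005, 0.154, -0.002, 0, 0.006, -1],
  [0.001, 0.005, 0.154, -0.002, 0, 0.006, 1],
  [0.001, 0.005, 0.154, -0.002, 0, 0.006, 1],
  [0.001, 0.005, 0.154, -0.002, 0, 0.006, 1],
  [0.001, 0.005, 0.154, -0.002, 0, 0.006, 1],
  [0.001, 0.005, 0.154, -0.002, 0, 0.006, 1],
  [0.001, 0.005, 0.154, -0.002, 0, 0.006, 1],
  [0.001, 0.005, 0.154, -0.002, 0, 0.006, 1],
  [0.001, 0.005, 0.154, -0.002, 0, 0.006, 1],
  [0.001, 0.005, 0.154, -0.002, 0, 0.006, 1],
  [0.001, 0.005, 0.154, -0.002, 0, 0.006, 1],
], force=50)

```text
clock: 5.07
position: [0.5212, 0.1442, 0.0968]
eef_rot: [[0.999, -0.05, 0.001], [-0.05, -0.999, 0.001], [0.001, -0.001, -1.0]]
force: [0.1, 6.3, 3.0]
gripper_width: 0.0124
```

Run:
```python
from h import *
s=st(); w=cam("wrist"); cv2.imwrite("pics/w2.png",w["frame"][:,:,::-1])
R0=np.array(s["eef_rot"]); b=np.array([np.cos(np.radians(87.1)),np.sin(np.radians(87.1)),0])
for q in np.r_[np.arange(.1,1.31,.1),1.309]:
    d=b*.12*(np.cos(2.618-q)+.866)+np.array([0,0,.12*(np.sin(2.618-q)-.5)]); print(round(q,3),np.round(R0.T@d,3))
```

```text
t 5.07 pos [0.5212 0.1442 0.0968] yaw -2.88 F [0.1 6.3 3. ] w 0.0124 q [  -3.   23.  -23.  115.   13.   44. -127.]
0.1 [ 0.    -0.007 -0.01 ]
0.2 [ 0.    -0.014 -0.019]
0.3 [ 0.    -0.022 -0.028]
0.4 [ 0.    -0.032 -0.036]
0.5 [ 0.    -0.042 -0.042]
0.6 [ 0.    -0.052 -0.048]
0.7 [ 0.    -0.063 -0.053]
0.8 [ 0.    -0.075 -0.056]
0.9 [ 0.    -0.086 -0.059]
1.0 [ 0.    -0.098 -0.06 ]
1.1 [ 0.   -0.11 -0.06]
1.2 [ 0.    -0.122 -0.058]
1.3 [ 0.    -0.134 -0.056]
1.309 [ 0.    -0.135 -0.056]
```

View pics/w2.png

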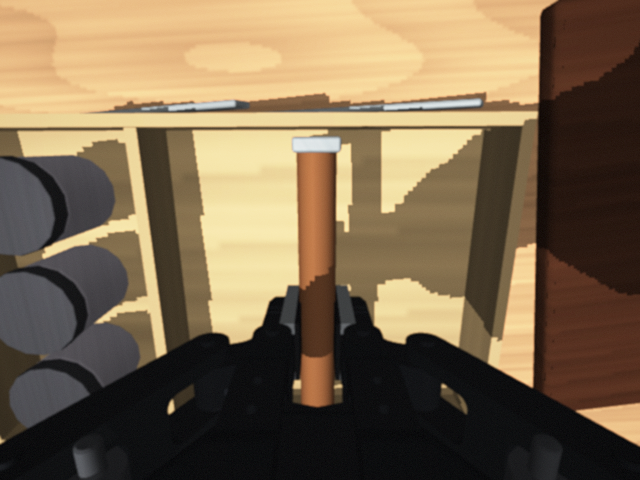

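Emit:
play_rows([
  [0, -0.004, -0.005, 0, 0, 0, 1],
  [0, -0.007, -0.01, 0, 0, 0, 1],
  [0, -0.014, -0.019, 0, 0, 0, 1],
  [0, -0.022, -0.028, 0, 0, 0, 1],
  [0, -0.032, -0.036, 0, 0, 0, 1],
  [0, -0.042, -0.042, 0, 0, 0, 1],
  [0, -0.052, -0.048, 0, 0, 0, 1],
  [0, -0.063, -0.053, 0, 0, 0, 1],
  [0, -0.075, -0.056, 0, 0, 0, 1],
  [0, -0.086, -0.059, 0, 0, 0, 1],
  [0, -0.098, -0.06, 0, 0, 0, 1],
  [0, -0.11, -0.06, 0, 0, 0, 1],
  [0, -0.116, -0.059, 0, 0, 0, 1],
  [0, -0.122, -0.058, 0, 0, 0, 1],
  [0, -0.128, -0.057, 0, 0, 0, 1],
  [0, -0.132, -0.056, 0, 0, 0, 1],
  [0, -0.134, -0.056, 0, 0, 0, 1],
  [0, -0.134, -0.056, 0, 0, 0, 1],
  [0, -0.134, -0.056, 0, 0, 0, 1],
])

```text
clock: 6.7
position: [0.5276, 0.2785, 0.153]
eef_rot: [[0.999, -0.05, 0.001], [-0.05, -0.999, 0.002], [0.001, -0.002, -1.0]]
force: [-5.4, 2.4, 2.9]
gripper_width: 0.0123
```

Run:
```python
from h import *
s=st(); w=cam("scene"); cv2.imwrite("pics/s3.png",w["frame"][:,:,::-1])
```

```text
t 6.7 pos [0.5276 0.2785 0.153 ] yaw -2.86 F [-5.4  2.4  2.9] w 0.0123 q [ -14.   24.  -25.  105.   12.   54. -138.]
```

View pics/s3.png

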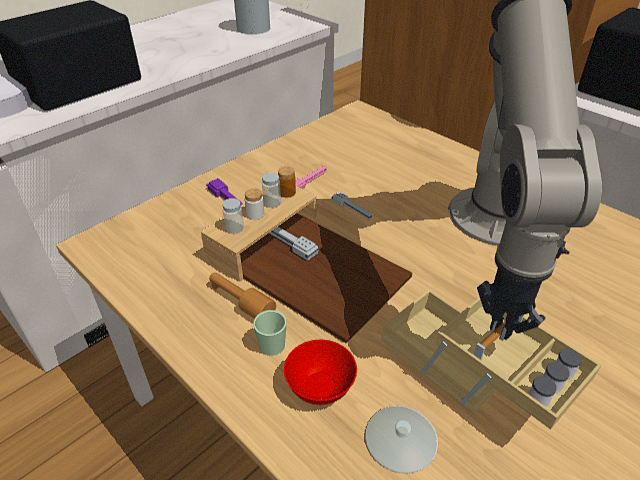

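Run:
```python
from h import *
print(rel([.5205,-.264,.23],91))
```

```text
[0.0201, 0.5419, -0.0778, -0.0008, -0.002, -1.6383]
```

Emit:
play_rows([
  [0, 0, 0, 0, 0, 0, -1],
  [0, 0, 0, 0, 0, 0, -1],
  [0, 0, 0, 0, 0, 0, -1],
  [0, 0, 0, 0, 0, 0, -1],
  [0, 0, 0, 0, 0, 0, -1],
  [0, 0, -0.03, 0, 0, 0, -1],
  [0, 0, -0.06, 0, 0, 0, -1],
  [0, 0, -0.09, 0, 0, 0, -1],
])

```text
clock: 7.42
position: [0.5273, 0.278, 0.244]
eef_rot: [[0.999, -0.05, -0.0], [-0.05, -0.999, 0.001], [-0.0, -0.001, -1.0]]
force: [0.0, 0.6, 0.2]
gripper_width: 0.0858
```

Run:
```python
from h import *
s=st(); w=cam("scene"); cv2.imwrite("pics/s4.png",cv2.resize(w["frame"][250:450,360:620,::-1],None,fx=3,fy=3))
print(rel([.5205,-.264,.23],91))
```

```text
t 7.42 pos [0.5273 0.278  0.244 ] yaw -2.86 F [0.  0.6 0.2] w 0.0858 q [ -13.   18.  -26.  100.    9.   63. -135.]
[0.0183, 0.5434, 0.0177, 0.0013, -0.0091, -1.6382]
```

View pics/s4.png

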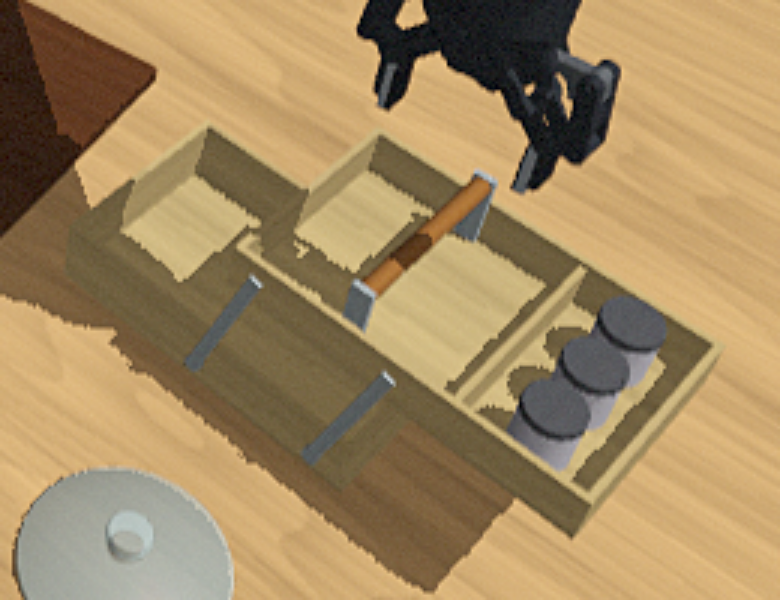

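Emit:
play_rows([
  [0.018, 0.543, 0.018, 0, 0, -1.638, -1],
  [0.018, 0.543, 0.018, 0, 0, -1.638, -1],
  [0.018, 0.543, 0.018, 0, 0, -1.638, -1],
  [0.018, 0.543, 0.018, 0, 0, -1.638, -1],
  [0.018, 0.543, 0.018, 0, 0, -1.638, -1],
  [0.018, 0.543, 0.018, 0, 0, -1.638, -1],
  [0.018, 0.543, 0.018, 0, 0, -1.638, -1],
  [0.018, 0.543, 0.018, 0, 0, -1.638, -1],
  [0.018, 0.543, 0.018, 0, 0, -1.638, -1],
  [0.018, 0.543, 0.018, 0, 0, -1.638, -1],
  [0.018, 0.543, 0.018, 0, 0, -1.638, -1],
  [0.018, 0.543, 0.018, 0, 0, -1.638, -1],
  [0.018, 0.543, 0.018, 0, 0, -1.638, -1],
  [0.018, 0.543, 0.018, 0, 0, -1.638, -1],
  [0.018, 0.543, 0.018, 0, 0, -1.638, -1],
  [0.018, 0.543, 0.018, 0, 0, -1.638, -1],
])

```text
clock: 8.8
position: [0.5185, -0.271, 0.2289]
eef_rot: [[-0.019, 1.0, 0.006], [1.0, 0.019, 0.003], [0.003, 0.006, -1.0]]
force: [-0.3, 0.3, -0.8]
gripper_width: 0.0852
```

Run:
```python
from h import *
s=st(); w=cam("wrist"); cv2.imwrite("pics/w5.png",w["frame"][:,:,::-1])
B=np.array([[98,-22,42],[40,-22,42],[40,22,42],[98,22,42]])/1000.
print(proj(w,T([.5216,-.338,np.radians(91)],B)).round(0))
```

```text
t 8.8 pos [ 0.5185 -0.271   0.2289] yaw 91.07 F [-0.3  0.3 -0.8] w 0.0852 q [ 41.  18. -23. 103.   8.  61.  16.]
[[342. 187.]
 [341. 247.]
 [296. 247.]
 [295. 187.]]
```

View pics/w5.png

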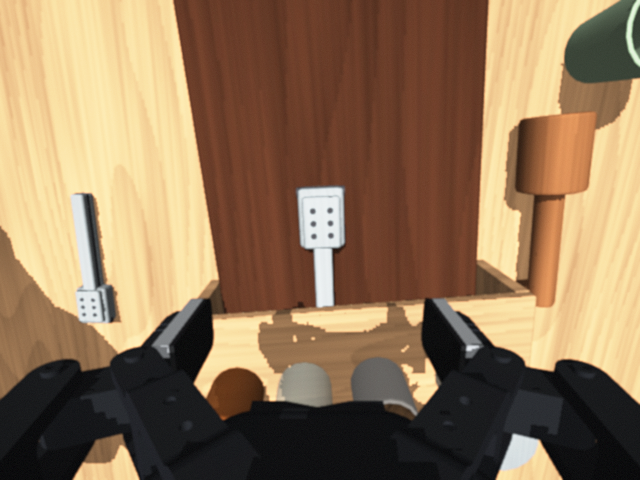

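Run:
```python
from h import *
w=cam("wrist"); t=cam("top")
cv2.imwrite("pics/w6.png",cv2.resize(w["frame"][175:315,280:360,::-1],None,fx=4.2,fy=4.2,interpolation=cv2.INTER_CUBIC))
B=np.array([[98,-22,42],[40,-22,42],[40,22,42],[98,22,42]])/1000.
ut=np.array([[340.5,234.1],[362.4,233.9],[362.7,250.2],[340.75,250.5]])
uw=np.array([[344,187],[345,249],[301,249],[298,187.]])
for ws in((1,0),(1,1)):
    f=lambda p:np.r_[ws[0]*(proj(w,T(p,B))-uw).ravel(),ws[1]*(proj(t,T(p,B))-ut).ravel()]
    s=least_squares(f,[.52,-.338,1.6]);print(s.x,np.degrees(s.x[2]),s.fun.round(1),T(s.x,np.array([[.075,0,0],[.069,0,0],[-.075,0,0]])))
```

```text
[ 0.52678719 -0.33521535  1.60676943] 92.06110714334137 [ 1.   0.6  0.  -1.8 -0.9 -0.7 -0.1  1.7 -0.  -0.  -0.  -0.  -0.  -0.
 -0.  -0. ] [[ 0.52408979 -0.26026387  0.        ]
 [ 0.52430558 -0.26625999  0.        ]
 [ 0.52948459 -0.41016683  0.        ]]
[ 0.52637297 -0.33561834  1.60694887] 92.07138813825694 [ 0.5  1.  -0.4 -1.4 -1.3 -0.3 -0.6  2.1 -1.1 -1.4 -1.1 -1.3 -1.1 -1.1
 -1.1 -1.2] [[ 0.52366212 -0.26066735  0.        ]
 [ 0.52387899 -0.26666343  0.        ]
 [ 0.52908382 -0.41056933  0.        ]]
```

View pics/w6.png

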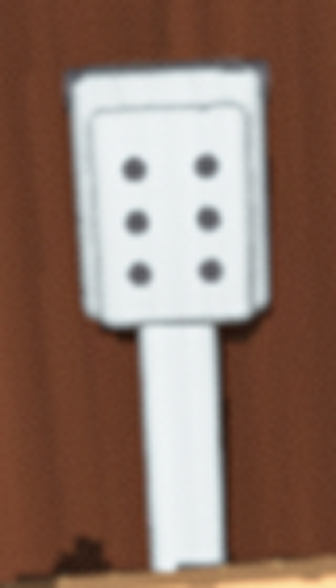

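Run:
```python
from h import *
st();print(rel([.5235,-.261,.06],92),rel([.5235,-.261,.019],92))
```

```text
t 8.95 pos [ 0.5201 -0.2637  0.2294] yaw 90.89 F [ 0.4 -0.4 -0. ] w 0.0853 q [ 40.  18. -24. 103.   8.  61.  15.]
[0.0017, 0.0023, 0.1694, 0.0066, -0.0051, -0.0195] [0.0015, 0.0021, 0.2104, 0.0066, -0.0051, -0.0195]
```

Run:
```python
from h import *
w=cam("wrist"); t=cam("top")
B=np.array([[98,-22,42],[40,-22,42],[40,22,42],[98,22,42]])/1000.
ut=np.array([[340.5,234.1],[362.4,233.9],[362.7,250.2],[340.75,250.5]])
uw=np.array([[343.1,190.7],[343.8,248.3],[300,249.3],[296.7,191.7]])
for ws in((1,0),(1,1)):
    f=lambda p:np.r_[ws[0]*(proj(w,T(p,B))-uw).ravel(),ws[1]*(proj(t,T(p,B))-ut).ravel()]
    s=least_squares(f,[.52,-.338,1.6]);print(s.x,np.degrees(s.x[2]),s.fun.round(1),T(s.x,np.array([[.075,0,0],[.069,0,0],[-.075,0,0]])))
st();print(rel([.5235,-.263,.06],92),rel([.5235,-.263,.019],92))
```

```text
[ 0.52754905 -0.33321593  1.6169854 ] 92.64643901415603 [ 0.4 -1.1  0.4  0.7 -0.7  1.1 -0.1 -0.6 -0.  -0.  -0.  -0.  -0.  -0.
 -0.  -0. ] [[ 0.5240861  -0.25829592  0.        ]
 [ 0.52436314 -0.26428952  0.        ]
 [ 0.531012   -0.40813594  0.        ]]
[ 0.52703968 -0.33386322  1.61594497] 92.58682671106821 [-0.1 -0.4 -0.1  1.4 -1.1  1.7 -0.6  0.1 -1.8 -1.4 -1.8 -1.5 -1.6 -1.2
 -1.7 -1.2] [[ 0.52365469 -0.25893965  0.        ]
 [ 0.52392549 -0.26493353  0.        ]
 [ 0.53042468 -0.40878679  0.        ]]
t 9.05 pos [ 0.5205 -0.2625  0.2297] yaw 91.01 F [-0.4  0.4  0.2] w 0.0856 q [ 40.  17. -24. 103.   8.  61.  15.]
[-0.0014, 0.0018, 0.1697, 0.007, -0.0049, -0.0172] [-0.0016, 0.0015, 0.2107, 0.007, -0.0049, -0.0172]
```

Emit:
play_rows([
  [-0.001, 0.002, 0.04, 0.007, -0.005, -0.025, -1],
  [-0.001, 0.002, 0.08, 0.007, -0.005, -0.025, -1],
  [-0.001, 0.002, 0.12, 0.007, -0.005, -0.025, -1],
  [-0.001, 0.002, 0.15, 0.007, -0.005, -0.025, -1],
  [-0.001, 0.002, 0.18, 0.007, -0.005, -0.025, -1],
  [-0.001, 0.002, 0.2, 0.007, -0.005, -0.025, -1],
  [-0.001, 0.002, 0.21, 0.007, -0.005, -0.025, -1],
  [-0.001, 0.002, 0.21, 0.007, -0.005, -0.025, -1],
  [-0.001, 0.002, 0.21, 0.007, -0.005, -0.025, 1],
  [-0.001, 0.002, 0.21, 0.007, -0.005, -0.025, 1],
  [-0.001, 0.002, 0.21, 0.007, -0.005, -0.025, 1],
  [-0.001, 0.002, 0.21, 0.007, -0.005, -0.025, 1],
  [-0.001, 0.002, 0.21, 0.007, -0.005, -0.025, 1],
  [-0.001, 0.002, 0.21, 0.007, -0.005, -0.025, 1],
  [-0.001, 0.002, 0.21, 0.007, -0.005, -0.025, 1],
  [-0.001, 0.002, 0.21, 0.007, -0.005, -0.025, 1],
], force=60)

```text
clock: 10.38
position: [0.5247, -0.2628, 0.0214]
eef_rot: [[-0.042, 0.999, 0.002], [0.999, 0.042, -0.001], [-0.001, 0.002, -1.0]]
force: [-2.1, 2.6, 10.6]
gripper_width: 0.0429
```

Run:
```python
from h import *
s=st(); w=cam("wrist"); cv2.imwrite("pics/w7.png",w["frame"][:,:,::-1])
w=cam("scene"); cv2.imwrite("pics/s7.png",cv2.resize(w["frame"][150:300,200:400,::-1],None,fx=4,fy=4))
```

```text
t 10.38 pos [ 0.5247 -0.2628  0.0214] yaw 92.43 F [-2.1  2.6 10.6] w 0.0429 q [ 36.  33. -20. 111.  17.  39.   8.]
```

View pics/w7.png

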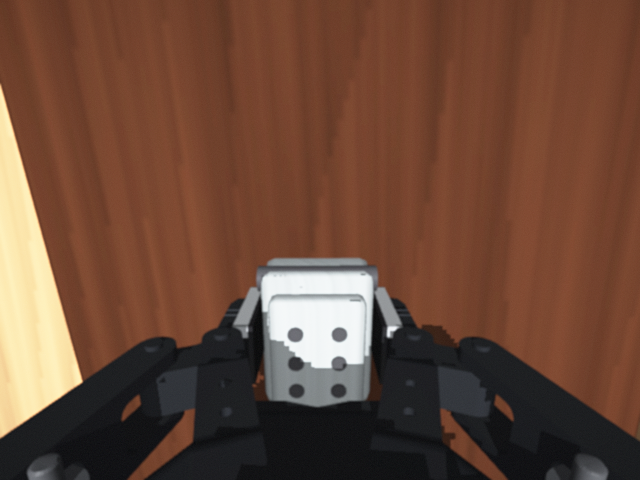

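View pics/s7.png

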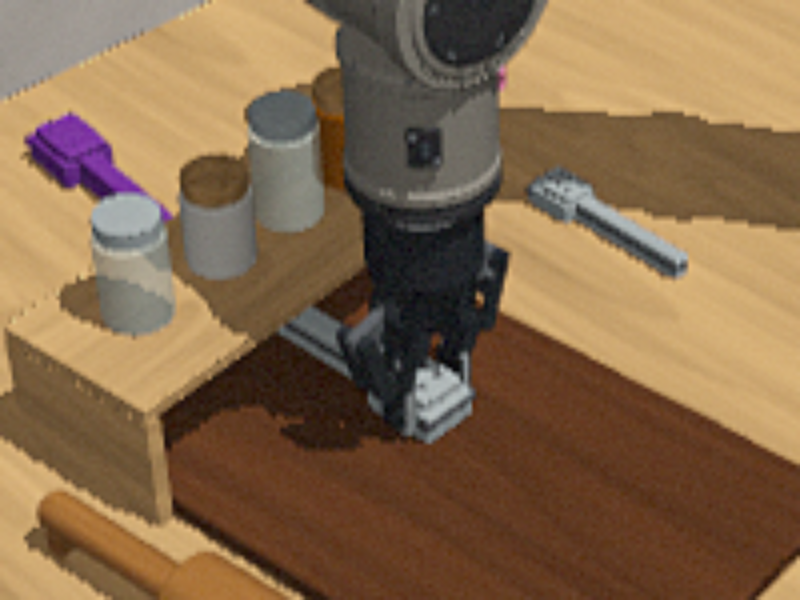

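Emit:
play_rows([
  [0, 0, -0.006, 0, 0, 0, 1],
  [0.002, 0, -0.01, 0, 0, 0, 1],
  [0.01, 0, -0.01, 0, 0, 0, 1],
  [0.025, 0, -0.01, 0, 0, 0, 1],
  [0.045, 0, -0.01, 0, 0, 0, 1],
  [0.065, 0, -0.01, 0, 0, 0, 1],
  [0.085, 0, -0.01, 0, 0, 0, 1],
  [0.105, 0, -0.01, 0, 0, 0, 1],
  [0.125, 0, -0.01, 0, 0, 0, 1],
  [0.145, 0, -0.01, 0, 0, 0, 1],
  [0.165, 0, -0.01, 0, 0, 0, 1],
  [0.18, 0, -0.01, 0, 0, 0, 1],
  [0.188, 0, -0.01, 0, 0, 0, 1],
  [0.19, 0, -0.01, 0, 0, 0, 1],
  [0.19, 0, -0.01, 0, 0, 0, 1],
  [0.19, 0, -0.005, 0, 0, 0, 1],
  [0.19, 0, -0.002, 0, 0, 0, 1],
  [0.19, 0, 0.0, 0, 0, 0, 1],
  [0.19, 0, 0.0, 0, 0, 0, 1],
])

```text
clock: 12.07
position: [0.5165, -0.074, 0.0214]
eef_rot: [[-0.041, 0.999, 0.001], [0.999, 0.041, -0.002], [-0.002, 0.001, -1.0]]
force: [-6.0, -1.2, 15.6]
gripper_width: 0.0431
```

Run:
```python
from h import *
s=st()
w=cam("scene"); cv2.imwrite("pics/s8.png",cv2.resize(w["frame"][150:350,220:460,::-1],None,fx=3,fy=3))
```

```text
t 12.07 pos [ 0.5165 -0.074   0.0214] yaw 92.35 F [-6.  -1.2 15.6] w 0.0431 q [ 18.  28. -21. 119.  18.  35. -13.]
```

View pics/s8.png

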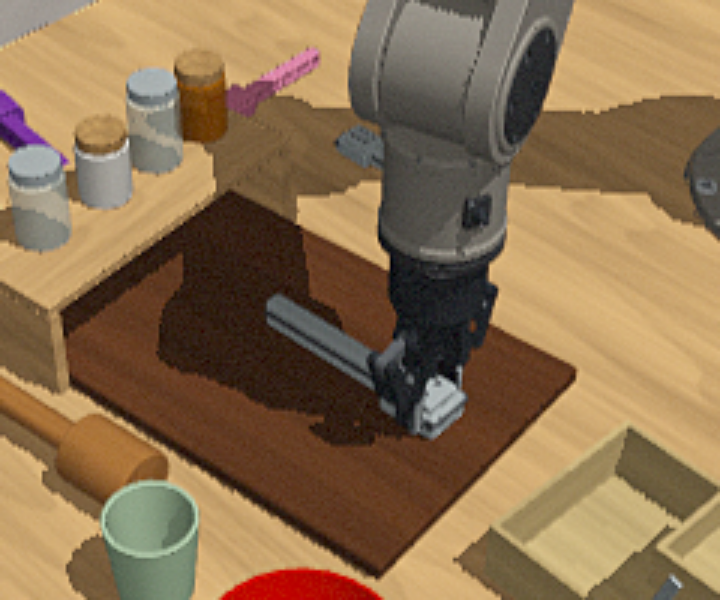

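Emit:
play_rows([
  [0, 0, 0, 0, 0, 0, -1],
  [0, 0, 0, 0, 0, 0, -1],
  [0, 0, 0, 0, 0, 0, -1],
  [0, 0, 0, 0, 0, 0, -1],
  [0, 0, 0, 0, 0, 0, -1],
  [0, 0, -0.03, 0, 0, 0, -1],
  [0, 0, -0.06, 0, 0, 0, -1],
  [-0.02, 0, -0.09, 0, 0, 0, -1],
  [-0.06, 0, -0.12, 0, 0, 0, -1],
  [-0.1, 0, -0.15, 0, 0, 0, -1],
  [-0.13, 0, -0.16, 0, 0, 0, -1],
  [-0.15, 0, -0.16, 0, 0, 0, -1],
  [-0.15, 0, -0.16, 0, 0, 0, -1],
  [-0.15, 0, -0.16, 0, 0, 0, -1],
])

```text
clock: 13.28
position: [0.5221, -0.2252, 0.1818]
eef_rot: [[-0.038, 0.999, 0.002], [0.999, 0.038, -0.002], [-0.002, 0.002, -1.0]]
force: [-0.0, 0.2, 0.2]
gripper_width: 0.0851
```

Run:
```python
from h import *
s=st()
w=cam("wrist"); s=st();cv2.imwrite("pics/w9.png",w["frame"][:,:,::-1])
print(r.mark_of("press_levers","wrist"),r.mark_of("press","wrist"))
w2=cam("top");cv2.imwrite("pics/t9.png",cv2.resize(w2["frame"][180:300,240:400,::-1],None,fx=5,fy=5))
```

```text
t 13.28 pos [ 0.5221 -0.2252  0.1818] yaw 92.18 F [-0.   0.2  0.2] w 0.0851 q [ 35.  19. -22. 108.   9.  55.  11.]
t 13.33 pos [ 0.5222 -0.2236  0.1815] yaw 92.31 F [-0.7 -0.3  0.2] w 0.0852 q [ 35.  19. -22. 108.   9.  55.  11.]
[{'xy': [54.4, 261.5], 'p': 0.79}, {'xy': [319.5, 226.9], 'p': 0.62}] [{'xy': [86.0, 462.5], 'p': 0.98}, {'xy': [70.9, 310.2], 'p': 0.85}]
```

View pics/w9.png

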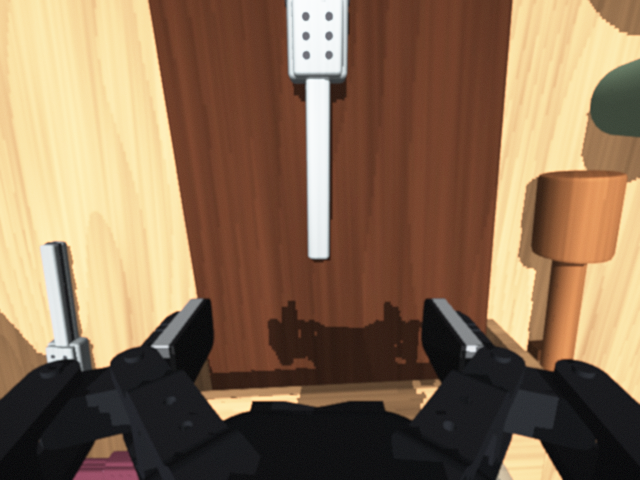

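View pics/t9.png

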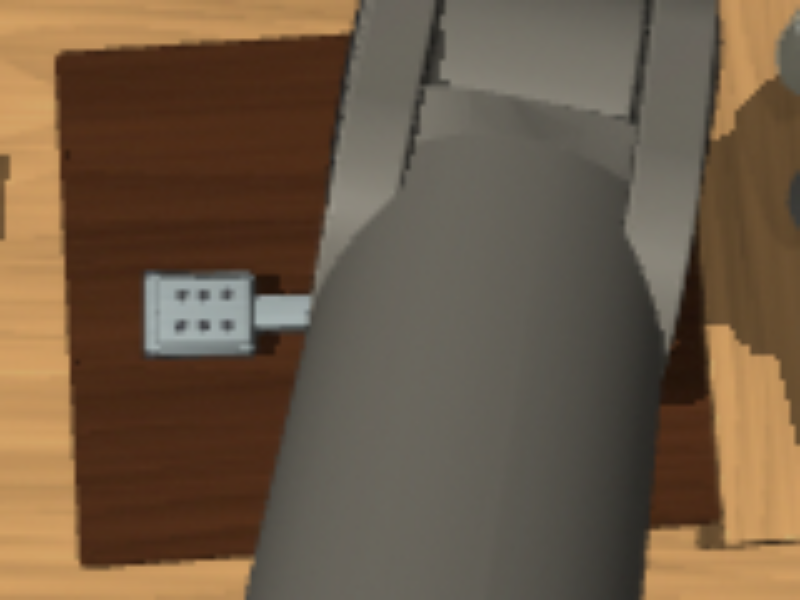

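Run:
```python
from h import *
w=cam("wrist"); st()
a=onz(w,(319,258),.044);b=onz(w,(317.8,80),.044); print(a,b,np.degrees(np.arctan2(b[1]-a[1],b[0]-a[0])),np.linalg.norm(a-b))
u=(b-a)/np.linalg.norm(b-a); g=a+u*.027; print(g)
y=92.3
print(rel([g[0],g[1],.06],y),rel([g[0],g[1],.02],y))
```

```text
t 13.53 pos [ 0.5224 -0.2224  0.1814] yaw 92.46 F [ 1.1 -0.5  1. ] w 0.0857 q [ 35.  19. -22. 108.   9.  55.  11.]
[ 0.52443983 -0.24533487  0.044     ] [ 0.51757386 -0.10850692  0.044     ] 92.8726704410031 0.13700010761431952
[ 0.52308669 -0.2183688   0.044     ]
[0.0042, 0.0007, 0.1214, 0.0009, 0.0017, 0.0027] [0.0042, 0.0007, 0.1614, 0.0009, 0.0017, 0.0027]
```

Emit:
play_rows([
  [0.004, 0.001, 0.04, 0, 0, 0, -1],
  [0.004, 0.001, 0.08, 0, 0, 0, -1],
  [0.004, 0.001, 0.11, 0, 0, 0, -1],
  [0.004, 0.001, 0.135, 0, 0, 0, -1],
  [0.004, 0.001, 0.152, 0, 0, 0, -1],
  [0.004, 0.001, 0.159, 0, 0, 0, -1],
  [0.004, 0.001, 0.159, 0, 0, 0, -1],
  [0.004, 0.001, 0.159, 0, 0, 0, -1],
  [0.004, 0.001, 0.159, 0, 0, 0, 1],
  [0.004, 0.001, 0.159, 0, 0, 0, 1],
  [0.004, 0.001, 0.159, 0, 0, 0, 1],
  [0.004, 0.001, 0.159, 0, 0, 0, 1],
  [0.004, 0.001, 0.159, 0, 0, 0, 1],
  [0.004, 0.001, 0.159, 0, 0, 0, 1],
  [0.004, 0.001, 0.159, 0, 0, 0, 1],
  [0.004, 0.001, 0.159, 0, 0, 0, 1],
  [0.004, 0.001, 0.159, 0, 0, 0, 1],
  [0.004, 0.001, 0.159, 0, 0, 0, 1],
], force=110)

```text
clock: 15.03
position: [0.5236, -0.2187, 0.0231]
eef_rot: [[-0.043, 0.999, 0.001], [0.999, 0.043, -0.002], [-0.002, 0.001, -1.0]]
force: [-3.7, 0.8, 11.9]
gripper_width: 0.0158
```

Run:
```python
from h import *
s=st()
w=cam("wrist"); s=st();cv2.imwrite("pics/w10.png",w["frame"][:,:,::-1])
```

```text
t 15.03 pos [ 0.5236 -0.2187  0.0231] yaw 92.46 F [-3.7  0.8 11.9] w 0.0158 q [ 31.  31. -19. 114.  16.  38.   5.]
t 15.08 pos [ 0.5236 -0.2187  0.0231] yaw 92.46 F [-2.7  1.3 12.3] w 0.0153 q [ 31.  31. -19. 114.  16.  38.   5.]
```

View pics/w10.png

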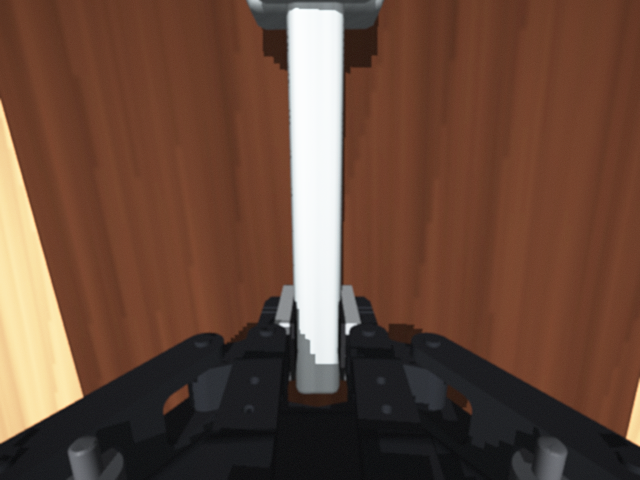

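Emit:
play_rows([
  [0, 0, -0.003, 0, 0, 0, 1],
  [0, 0, -0.008, 0, 0, 0, 1],
  [0, 0, -0.015, 0, 0, 0, 1],
  [0, 0, -0.025, 0, 0, 0, 1],
  [0, 0, -0.035, 0, 0, 0, 1],
  [0, 0, -0.045, 0, 0, 0, 1],
  [0, 0, -0.052, 0, 0, 0, 1],
  [0, 0, -0.055, 0, 0, 0, 1],
  [0, 0, -0.055, 0, 0, 0, 1],
  [0, 0, -0.055, 0, 0, 0, 1],
])

```text
clock: 15.92
position: [0.5234, -0.2187, 0.0781]
eef_rot: [[-0.043, 0.999, 0.001], [0.999, 0.043, -0.002], [-0.002, 0.001, -1.0]]
force: [0.2, -0.3, -4.2]
gripper_width: 0.0156
```

Run:
```python
from h import *
s=st()
w=cam("wrist"); s=st();cv2.imwrite("pics/w11.png",w["frame"][:,:,::-1])
w=cam("scene"); cv2.imwrite("pics/s11.png",cv2.resize(w["frame"][170:320,250:450,::-1],None,fx=4,fy=4))
```

```text
t 15.92 pos [ 0.5234 -0.2187  0.0781] yaw 92.46 F [ 0.2 -0.3 -4.2] w 0.0156 q [ 32.  26. -20. 112.  13.  43.   7.]
t 15.97 pos [ 0.5232 -0.2186  0.0778] yaw 92.47 F [ 0.1 -0.1 -2.6] w 0.0157 q [ 32.  26. -20. 112.  13.  43.   7.]
```

View pics/w11.png

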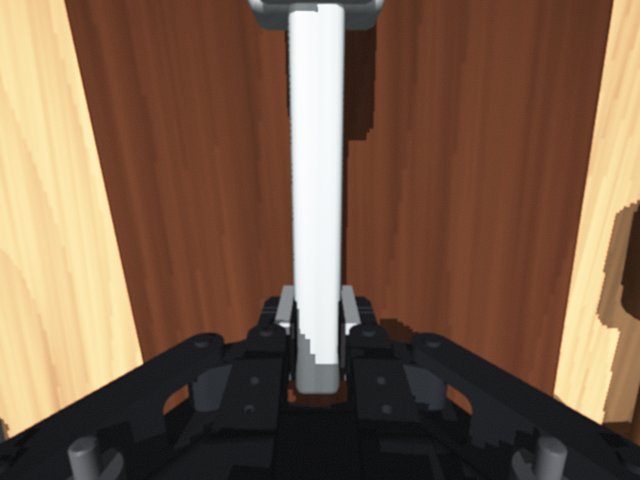

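View pics/s11.png

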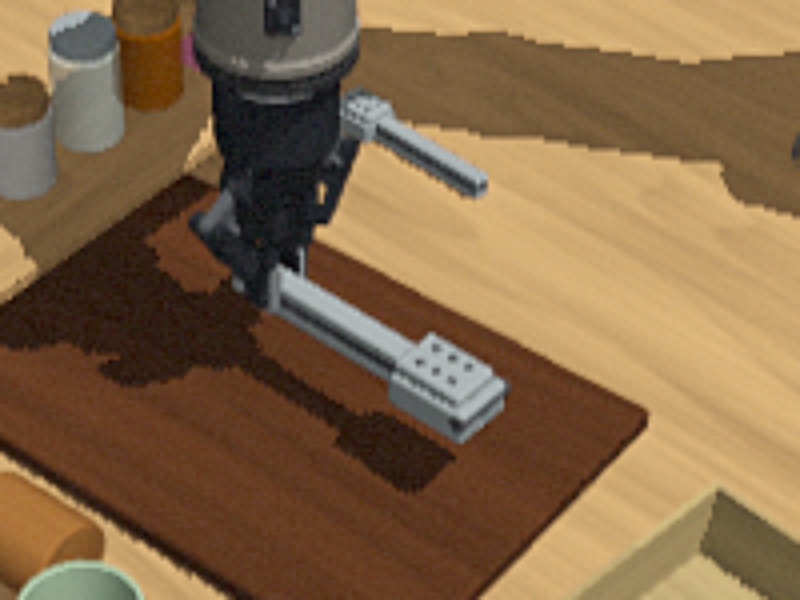

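Run:
```python
from h import *
s=st()
print(rel([.510,-.052,.074],87.1))
```

```text
t 16.02 pos [ 0.5231 -0.2185  0.0776] yaw 92.46 F [ 0.3  0.4 -3.5] w 0.016 q [ 32.  26. -20. 112.  13.  43.   7.]
[0.167, -0.006, 0.0033, 0.0005, 0.0019, 0.0936]
```

Emit:
play_rows([
  [0.005, 0, 0, 0, 0, 0.01, 1],
  [0.015, 0, 0, 0, 0, 0.02, 1],
  [0.03, -0.001, 0, 0, 0, 0.03, 1],
  [0.05, -0.002, 0, 0, 0, 0.04, 1],
  [0.07, -0.003, 0, 0, 0, 0.05, 1],
  [0.09, -0.004, 0.001, 0, 0, 0.06, 1],
  [0.11, -0.005, 0.001, 0, 0, 0.07, 1],
  [0.13, -0.006, 0.002, 0, 0, 0.08, 1],
  [0.15, -0.006, 0.002, 0, 0, 0.09, 1],
  [0.162, -0.006, 0.003, 0, 0, 0.094, 1],
  [0.167, -0.006, 0.003, 0, 0, 0.094, 1],
  [0.167, -0.006, 0.003, 0, 0, 0.094, 1],
  [0.167, -0.006, 0.003, 0, 0, 0.094, 1],
])

```text
clock: 17.1
position: [0.5099, -0.0523, 0.0741]
eef_rot: [[0.051, 0.999, 0.0], [0.999, -0.051, -0.002], [-0.002, 0.0, -1.0]]
force: [-0.3, -0.6, -2.9]
gripper_width: 0.0159
```

Run:
```python
from h import *
s=st()
w=cam("wrist"); s=st();cv2.imwrite("pics/w12.png",w["frame"][:,:,::-1])
t=cam("top"); cv2.imwrite("pics/t12.png",cv2.resize(t["frame"][170:320,80:280,::-1],None,fx=4,fy=4))
t=cam("scene"); cv2.imwrite("pics/s12.png",cv2.resize(t["frame"][240:390,350:550,::-1],None,fx=4,fy=4))
B=np.array([[-125,80,56],[-125,-80,56],[-120,75,56],[-120,-75,56],[10,80,114],[10,-80,114],[10,-80,152],[10,80,152],[-120,-75,5],[-120,75,5]])/1000.
P=T([.522,.1833,np.radians(87.1)],B)
print(np.c_[proj(w,P),proj(t,P),(proj(t,P)-[350,240])*4].round(0))
```

```text
t 17.1 pos [ 0.5099 -0.0523  0.0741] yaw 87.09 F [-0.3 -0.6 -2.9] w 0.0159 q [ 17.  23. -22. 119.  13.  40. -16.]
t 17.15 pos [ 0.5099 -0.0528  0.0742] yaw 87.04 F [ 0.3 -0.8 -2.3] w 0.0157 q [ 17.  23. -22. 119.  13.  40. -16.]
[[  122.    36.   429.   289.   318.   196.]
 [  515.    36.   383.   324.   133.   336.]
 [  133.    22.   430.   291.   319.   204.]
 [  505.    22.   386.   324.   146.   337.]
 [ -238. -1143.   483.   304.   531.   254.]
 [  880. -1145.   435.   344.   342.   414.]
 [ 2398. -4623.   438.   331.   353.   365.]
 [-1728. -4597.   486.   291.   545.   205.]
 [  456.    53.   385.   339.   139.   396.]
 [  180.    54.   427.   306.   308.   263.]]
```

View pics/w12.png

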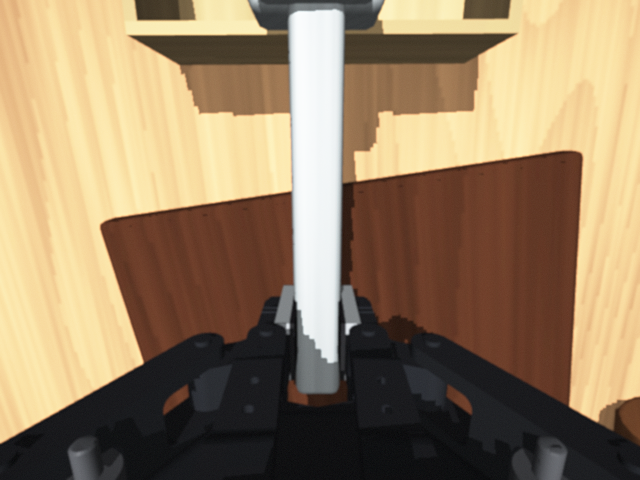

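View pics/s12.png

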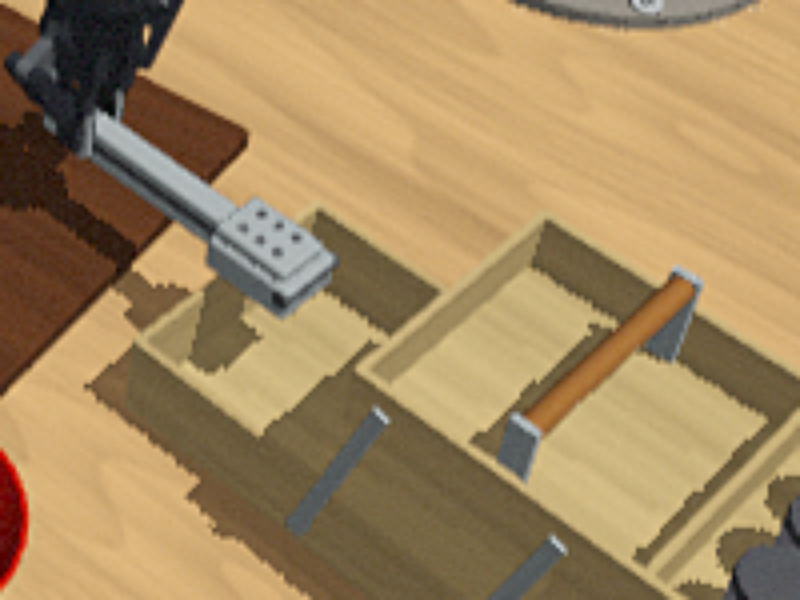

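View pics/t12.png

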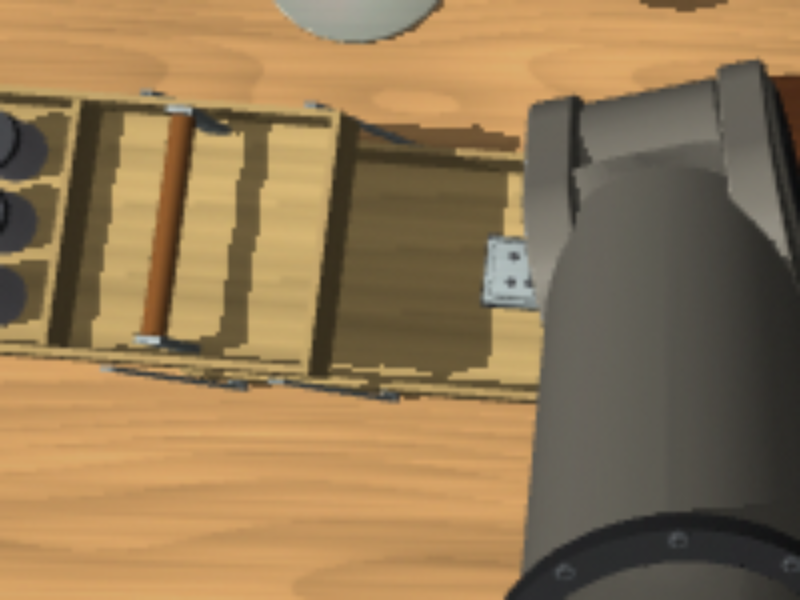

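Emit:
play_rows([
  [0.005, 0, 0, 0, 0, 0, 1],
  [0.015, 0, 0, 0, 0, 0, 1],
  [0.03, 0.001, 0, 0, 0, 0, 1],
  [0.045, 0.001, 0, 0, 0, 0, 1],
  [0.06, 0.001, 0, 0, 0, 0, 1],
  [0.075, 0.001, 0, 0, 0, 0, 1],
  [0.09, 0.001, 0, 0, 0, 0, 1],
  [0.105, 0.001, 0, 0, 0, 0, 1],
  [0.12, 0.001, 0, 0, 0, 0, 1],
  [0.135, 0.001, 0, 0, 0, 0, 1],
  [0.15, 0.001, 0, 0, 0, 0, 1],
  [0.158, 0.001, 0, 0, 0, 0, 1],
  [0.16, 0.001, 0, 0, 0, 0, 1],
  [0.16, 0.001, 0, 0, 0, 0, 1],
])

```text
clock: 18.42
position: [0.5192, 0.1073, 0.0738]
eef_rot: [[0.051, 0.999, 0.0], [0.999, -0.051, -0.002], [-0.002, 0.0, -1.0]]
force: [-0.2, -0.7, -4.3]
gripper_width: 0.0153
```

Run:
```python
from h import *
s=st()
w=cam("wrist"); s=st();cv2.imwrite("pics/w13.png",w["frame"][:,:,::-1])
t=cam("scene"); cv2.imwrite("pics/s13.png",cv2.resize(t["frame"][240:390,350:550,::-1],None,fx=4,fy=4))
```

```text
t 18.42 pos [0.5192 0.1073 0.0738] yaw 87.05 F [-0.2 -0.7 -4.3] w 0.0153 q [  1.  24. -23. 117.  15.  42. -35.]
t 18.47 pos [0.5192 0.1064 0.0738] yaw 87.0 F [-0.7 -0.4 -2.3] w 0.0155 q [  1.  24. -23. 117.  15.  42. -35.]
```

View pics/w13.png

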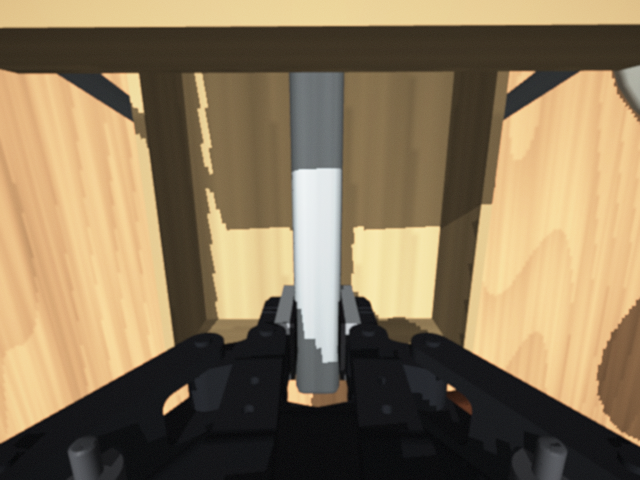

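View pics/s13.png

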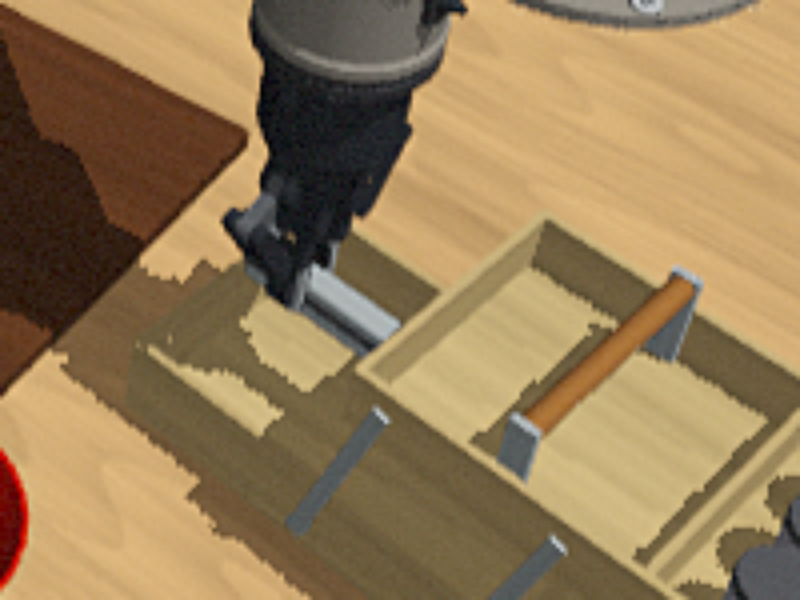

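Emit:
play_rows([
  [0, 0, 0.004, 0, 0, 0, 1],
  [0, 0, 0.01, 0, 0, 0, 1],
  [0, 0, 0.018, 0, 0, 0, 1],
  [0, 0, 0.026, 0, 0, 0, 1],
  [0, 0, 0.034, 0, 0, 0, 1],
  [0, 0, 0.042, 0, 0, 0, 1],
  [0, 0, 0.049, 0, 0, 0, 1],
  [0, 0, 0.055, 0, 0, 0, 1],
  [0, 0, 0.059, 0, 0, 0, 1],
  [0, 0, 0.062, 0, 0, 0, 1],
  [0, 0, 0.064, 0, 0, 0, 1],
  [0, 0, 0.064, 0, 0, 0, 1],
  [0, 0, 0.064, 0, 0, 0, 1],
])

```text
clock: 19.6
position: [0.5195, 0.1059, 0.0101]
eef_rot: [[0.053, 0.999, 0.001], [0.999, -0.053, -0.003], [-0.003, 0.001, -1.0]]
force: [-1.0, -0.5, -1.2]
gripper_width: 0.0158
```

Run:
```python
from h import *
s=st()
w=cam("wrist"); s=st();cv2.imwrite("pics/w14.png",w["frame"][:,:,::-1])
```

```text
t 19.6 pos [0.5195 0.1059 0.0101] yaw 86.97 F [-1.  -0.5 -1.2] w 0.0158 q [ -2.  30. -21. 119.  19.  34. -38.]
t 19.65 pos [0.5195 0.1059 0.0101] yaw 86.97 F [-0.8 -0.3  2.3] w 0.0153 q [ -2.  30. -21. 119.  19.  34. -38.]
```

View pics/w14.png

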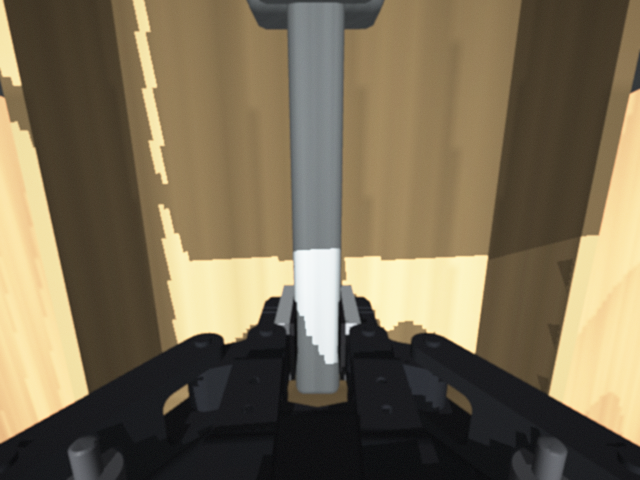

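Emit:
play_rows([
  [0, 0, 0.001, 0, 0, 0, 1],
  [0, 0, 0.0015, 0, 0, 0, 1],
  [0, 0, 0.0015, 0, 0, 0, 1],
])

```text
clock: 19.9
position: [0.5195, 0.1059, 0.01]
eef_rot: [[0.053, 0.999, 0.001], [0.999, -0.053, -0.003], [-0.003, 0.001, -1.0]]
force: [-12.5, -3.3, 34.3]
gripper_width: 0.0156
```

Run:
```python
from h import *
s=st()
```

```text
t 19.9 pos [0.5195 0.1059 0.01  ] yaw 86.97 F [-12.5  -3.3  34.3] w 0.0156 q [ -2.  30. -21. 119.  19.  34. -38.]
```

Emit:
play_rows([
  [0, 0, 0.0, 0, 0, 0, 1],
  [0, 0, 0.0, 0, 0, 0, 0.5],
  [0, 0, 0, 0, 0, 0, 0.2],
  [0, 0, 0, 0, 0, 0, 0.2],
  [0, 0, 0, 0, 0, 0, 0.2],
  [0, 0, -0.015, 0, 0, 0, 0.2],
  [0, 0, -0.035, 0, 0, 0, 0.2],
  [0, 0, -0.06, 0, 0, 0, 0.2],
  [0, 0, -0.09, 0, 0, 0, 0.2],
  [0, 0, -0.13, 0, 0, 0, 0.2],
  [0, 0, -0.17, 0, 0, 0, 0.2],
  [0, 0, -0.2, 0, 0, 0, 0.2],
  [0, 0, -0.2, 0, 0, 0, 0.2],
])

```text
clock: 20.98
position: [0.5219, 0.1074, 0.2161]
eef_rot: [[0.053, 0.999, 0.01], [0.999, -0.053, -0.002], [-0.001, 0.01, -1.0]]
force: [1.5, -0.5, 0.6]
gripper_width: 0.034
```

Run:
```python
from h import *
s=st()
w=cam("wrist"); s=st();cv2.imwrite("pics/w15.png",w["frame"][:,:,::-1])
t=cam("scene"); cv2.imwrite("pics/s15.png",cv2.resize(t["frame"][240:430,360:600,::-1],None,fx=3,fy=3))
print(rel([.5287,.280,.25],-2.9), rel([.5287,.280,.153],-2.9))
```

```text
t 20.98 pos [0.5219 0.1074 0.2161] yaw 86.95 F [ 1.5 -0.5  0.6] w 0.034 q [  4.  14. -26. 110.   8.  57. -29.]
t 21.03 pos [0.5209 0.1069 0.2132] yaw 86.94 F [ 0.3 -1.2 -0.7] w 0.0341 q [  4.  14. -26. 110.   8.  57. -29.]
[0.1736, -0.0003, -0.0394, 0.0053, -0.0009, 1.5681] [0.1739, -0.0007, 0.0576, 0.0053, -0.0009, 1.5681]
```

View pics/w15.png

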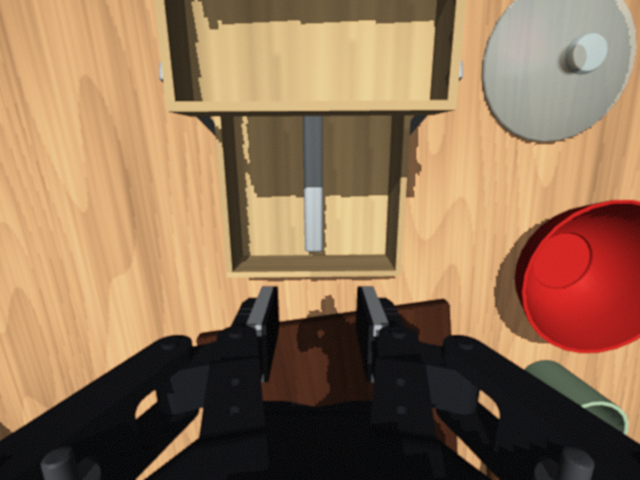

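View pics/s15.png

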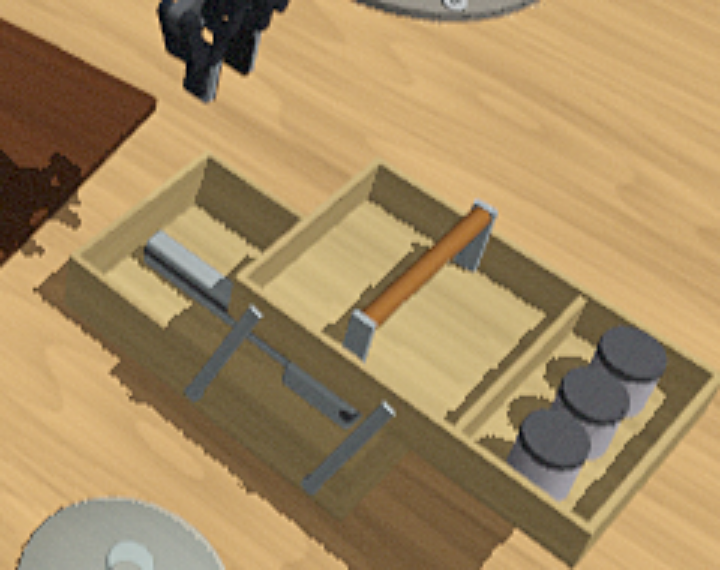

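Emit:
play_rows([
  [0.02, 0, -0.039, 0.005, 0, 0.12, -1],
  [0.05, 0, -0.039, 0.005, 0, 0.24, -1],
  [0.09, -0.001, -0.039, 0.005, 0, 0.36, -1],
  [0.13, -0.001, -0.039, 0.005, 0, 0.48, -1],
  [0.16, -0.001, -0.039, 0.005, 0, 0.6, -1],
  [0.172, -0.001, -0.039, 0.005, 0, 0.72, -1],
  [0.172, -0.001, -0.039, 0.005, 0, 0.84, -1],
  [0.172, -0.001, -0.039, 0.005, 0, 0.96, -1],
  [0.172, -0.001, -0.039, 0.005, 0, 1.08, -1],
  [0.172, -0.001, -0.039, 0.005, 0, 1.2, -1],
  [0.172, -0.001, -0.039, 0.005, 0, 1.32, -1],
  [0.172, -0.001, -0.039, 0.005, 0, 1.44, -1],
  [0.172, -0.001, -0.039, 0.005, 0, 1.53, -1],
  [0.172, -0.001, -0.039, 0.005, 0, 1.568, -1],
  [0.172, -0.001, -0.039, 0.005, 0, 1.568, -1],
  [0.172, -0.001, -0.039, 0.005, 0, 1.568, -1],
])

```text
clock: 22.42
position: [0.5275, 0.2783, 0.2483]
eef_rot: [[0.999, -0.049, -0.001], [-0.049, -0.999, -0.001], [-0.001, 0.001, -1.0]]
force: [-0.7, 0.6, -0.3]
gripper_width: 0.0852
```

Run:
```python
from h import *
s=st()
w=cam("wrist"); s=st();cv2.imwrite("pics/w16.png",w["frame"][:,:,::-1])
print(proj(w,T([.523,.1833,np.radians(87.1)],np.array([[.095,-.06,.171],[.095,.06,.171]]))))
print(rel([.5275,.2785,.153],-2.9))
```

```text
t 22.42 pos [0.5275 0.2783 0.2483] yaw -2.79 F [-0.7  0.6 -0.3] w 0.0852 q [ -21.   17.  -17.  100.    5.   63. -132.]
t 22.47 pos [0.5276 0.2783 0.2486] yaw -2.78 F [ 0.6 -0.7 -0.3] w 0.0851 q [ -21.   17.  -17.  100.    5.   63. -132.]
[[317.31260815 157.49632776]
 [317.05516036 333.65199492]]
[-0.0001, -0.0002, 0.0956, 0.0005, 0.0005, 0.0021]
```

View pics/w16.png

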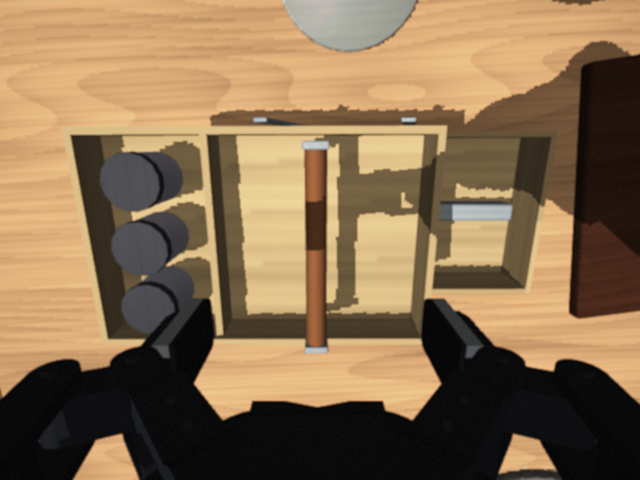

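Emit:
play_rows([
  [0, 0, 0.025, 0, 0, 0, -1],
  [0, 0, 0.05, 0, 0, 0, -1],
  [0, 0, 0.075, 0, 0, 0, -1],
  [0, 0, 0.09, 0, 0, 0, -1],
  [0, 0, 0.0955, 0, 0, 0, -1],
  [0, 0, 0.0955, 0, 0, 0, -1],
  [0, 0, 0.0955, 0, 0, 0, -1],
  [0, 0, 0.0955, 0, 0, 0, 1],
  [0, 0, 0.0955, 0, 0, 0, 1],
  [0, 0, 0.0955, 0, 0, 0, 1],
  [0, 0, 0.0955, 0, 0, 0, 1],
  [0, 0, 0.0955, 0, 0, 0, 1],
  [0, 0, 0.0955, 0, 0, 0, 1],
  [0, 0, 0.0955, 0, 0, 0, 1],
  [0, 0, 0.0955, 0, 0, 0, 1],
  [0, 0, 0.0955, 0, 0, 0, 1],
  [0, 0, 0.0955, 0, 0, 0, 1],
], force=50)

```text
clock: 23.88
position: [0.5277, 0.2787, 0.1534]
eef_rot: [[0.999, -0.048, -0.0], [-0.048, -0.999, 0.0], [-0.0, -0.0, -1.0]]
force: [0.4, 3.1, 5.8]
gripper_width: 0.012
```

Run:
```python
from h import *
s=st(); w=cam("wrist"); cv2.imwrite("pics/w17.png",w["frame"][:,:,::-1])
R0=np.array(s["eef_rot"]); b=np.array([np.cos(np.radians(87.1)),np.sin(np.radians(87.1)),0])
f=lambda q:b*.12*(np.cos(2.618-q)+.866)+np.array([0,0,.12*(np.sin(2.618-q)-.5)])
for q in np.r_[np.arange(1.3,-.01,-.1),0]:
    print(round(q,3),np.round(R0.T@(f(q)-f(1.309)),4), (np.array(s["position"])+f(q)-f(1.309)).round(4))
```

```text
t 23.88 pos [0.5277 0.2787 0.1534] yaw -2.77 F [0.4 3.1 5.8] w 0.012 q [ -21.   23.  -16.  106.    8.   53. -134.]
1.3 [-0.      0.001  -0.0003] [0.5276 0.2776 0.1536]
1.2 [-0.      0.0128 -0.0027] [0.527  0.2659 0.1561]
1.1 [-0.0001  0.0247 -0.0039] [0.5264 0.254  0.1573]
1.0 [-0.0001  0.0367 -0.004 ] [0.5258 0.242  0.1573]
0.9 [-0.0001  0.0487 -0.0028] [0.5252 0.2301 0.1562]
0.8 [-0.0001  0.0604 -0.0004] [0.5246 0.2183 0.1538]
0.7 [-0.0002  0.0719  0.0031] [0.524  0.2069 0.1503]
0.6 [-0.0002  0.083   0.0077] [0.5235 0.1958 0.1457]
0.5 [-0.0002  0.0935  0.0134] [0.5229 0.1853 0.1399]
0.4 [-0.0002  0.1034  0.0202] [0.5224 0.1754 0.1332]
0.3 [-0.0003  0.1126  0.0279] [0.522  0.1662 0.1255]
0.2 [-0.0003  0.121   0.0364] [0.5215 0.1578 0.1169]
0.1 [-0.0003  0.1285  0.0458] [0.5212 0.1504 0.1075]
-0.0 [-0.0003  0.135   0.0559] [0.5208 0.1439 0.0975]
0.0 [-0.0003  0.135   0.0559] [0.5208 0.1439 0.0975]
```

View pics/w17.png

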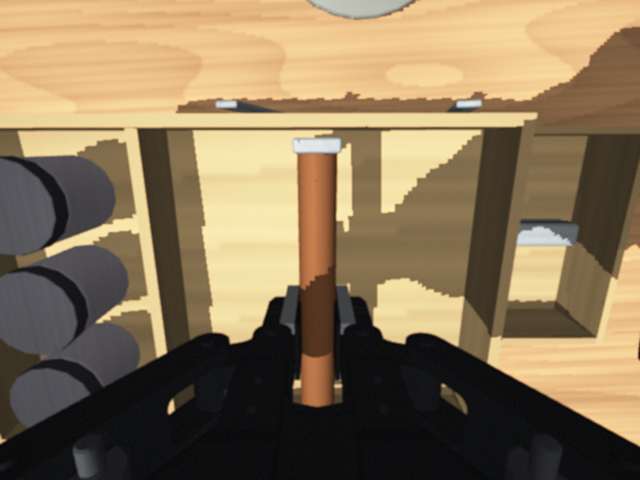

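Emit:
play_rows([
  [0, 0.004, -0.001, 0, 0, 0, 1],
  [0, 0.0128, -0.0027, 0, 0, 0, 1],
  [0, 0.0247, -0.0039, 0, 0, 0, 1],
  [0, 0.0367, -0.004, 0, 0, 0, 1],
  [0, 0.0487, -0.0028, 0, 0, 0, 1],
  [0, 0.0604, -0.0004, 0, 0, 0, 1],
  [0, 0.0719, 0.0031, 0, 0, 0, 1],
  [0, 0.083, 0.0077, 0, 0, 0, 1],
  [0, 0.0935, 0.0134, 0, 0, 0, 1],
  [0, 0.1034, 0.0202, 0, 0, 0, 1],
  [0, 0.108, 0.024, 0, 0, 0, 1],
  [0, 0.1126, 0.0279, 0, 0, 0, 1],
  [0, 0.117, 0.032, 0, 0, 0, 1],
  [0, 0.121, 0.0364, 0, 0, 0, 1],
  [0, 0.125, 0.041, 0, 0, 0, 1],
  [0, 0.1285, 0.0458, 0, 0, 0, 1],
  [0, 0.1285, 0.0458, 0, 0, 0, 1],
  [0, 0.1285, 0.0458, 0, 0, 0, 1],
])

```text
clock: 25.43
position: [0.5215, 0.1502, 0.1069]
eef_rot: [[0.999, -0.048, 0.0], [-0.048, -0.999, 0.001], [0.0, -0.001, -1.0]]
force: [5.7, 6.7, -10.1]
gripper_width: 0.0125
```

Run:
```python
from h import *
s=st(); w=cam("wrist"); cv2.imwrite("pics/w18.png",w["frame"][:,:,::-1])
print(rel([.5208,.1442,.0965],-2.77))
```

```text
t 25.43 pos [0.5215 0.1502 0.1069] yaw -2.77 F [  5.7   6.7 -10.1] w 0.0125 q [ -11.   21.  -14.  115.    7.   45. -122.]
[-0.0004, 0.0061, 0.0105, -0.001, -0.0001, 0.0001]
```

View pics/w18.png

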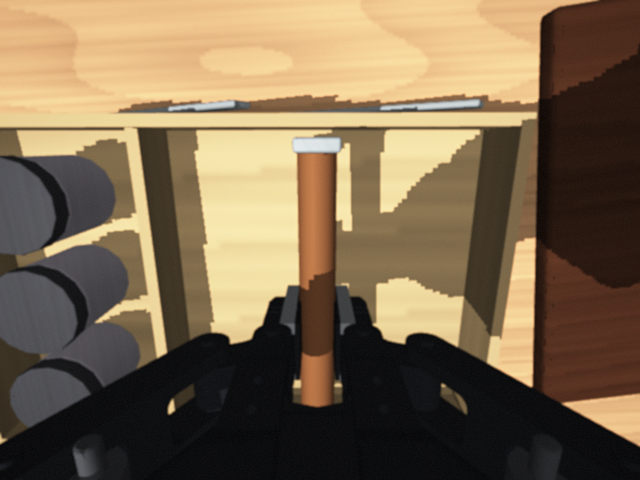

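Emit:
play_rows([
  [0, 0.001, 0.0015, 0, 0, 0, 1],
  [0, 0.002, 0.003, 0, 0, 0, 1],
  [0, 0.003, 0.005, 0, 0, 0, 1],
  [0, 0.004, 0.0065, 0, 0, 0, 1],
  [0, 0.005, 0.008, 0, 0, 0, 1],
  [0, 0.0057, 0.0095, 0, 0, 0, 1],
  [0, 0.006, 0.0105, 0, 0, 0, 1],
  [0, 0.006, 0.0105, 0, 0, 0, 1],
  [0, 0.006, 0.0105, 0, 0, 0, 1],
])

```text
clock: 26.23
position: [0.5214, 0.1442, 0.0971]
eef_rot: [[0.999, -0.048, 0.001], [-0.048, -0.999, 0.001], [0.001, -0.001, -1.0]]
force: [-1.2, 2.4, 7.9]
gripper_width: 0.0119
```

Run:
```python
from h import *
s=st(); w=cam("scene"); cv2.imwrite("pics/s19.png",cv2.resize(w["frame"][250:430,360:600,::-1],None,fx=3,fy=3))
```

```text
t 26.23 pos [0.5214 0.1442 0.0971] yaw -2.77 F [-1.2  2.4  7.9] w 0.0119 q [ -11.   22.  -14.  115.    7.   43. -122.]
```

View pics/s19.png

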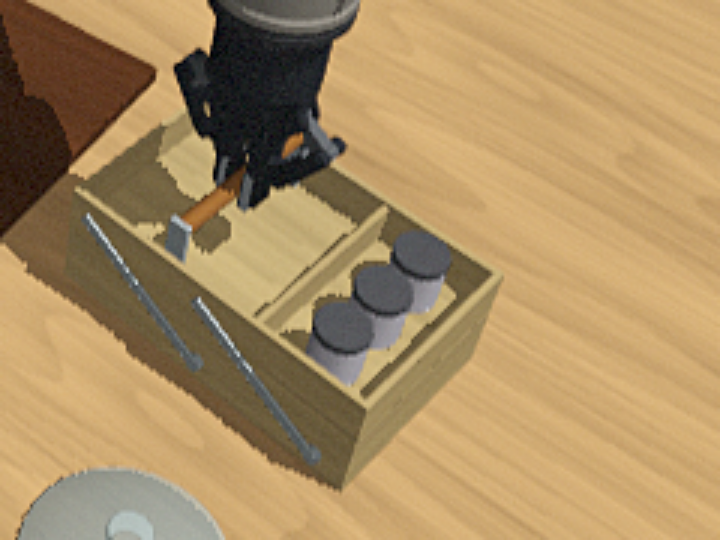

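Emit:
play_rows([
  [0, 0, 0.001, 0, 0, 0, 1],
  [0, 0, 0.001, 0, 0, 0, 1],
  [0, 0, 0.001, 0, 0, 0, 1],
])

```text
clock: 26.53
position: [0.5215, 0.1442, 0.0969]
eef_rot: [[0.999, -0.048, 0.001], [-0.048, -0.999, 0.002], [0.001, -0.002, -1.0]]
force: [-3.9, 2.6, 12.6]
gripper_width: 0.0122
```

Emit:
play_rows([
  [0, 0, 0, 0, 0, 0, 1],
  [0, 0, 0, 0, 0, 0, 0.6],
  [0, 0, 0, 0, 0, 0, 0],
  [0, 0, 0, 0, 0, 0, 0],
  [0, 0, 0, 0, 0, 0, 0],
  [0, 0, 0, 0, 0, 0, 0],
  [0, 0, -0.03, 0, 0, 0, 0],
  [0, 0, -0.06, 0, 0, 0, 0],
  [0, 0, -0.1, 0, 0, 0, 0],
  [0, 0, -0.14, 0, 0, 0, 0],
  [0, 0, -0.18, 0, 0, 0, 0],
  [-0.03, 0.08, -0.2, 0, 0, 0, 0],
  [-0.03, 0.12, -0.2, 0, 0, 0, 0],
  [-0.03, 0.15, -0.2, 0, 0, 0, 0],
  [-0.03, 0.15, -0.2, 0, 0, 0, 0],
])

```text
clock: 27.78
position: [0.483, -0.0077, 0.2974]
eef_rot: [[0.999, -0.05, 0.002], [-0.05, -0.999, 0.001], [0.002, -0.001, -1.0]]
force: [1.0, -0.6, -0.0]
gripper_width: 0.0429
```

Run:
```python
from h import *
s=st(); w=cam("scene"); cv2.imwrite("pics/s20.png",w["frame"][:,:,::-1])
t=cam("top"); cv2.imwrite("pics/t20.png",t["frame"][:,:,::-1])
```

```text
t 27.78 pos [ 0.483  -0.0077  0.2974] yaw -2.86 F [ 1.  -0.6 -0. ] w 0.0429 q [   1.    3.   -9.  111.    0.   66. -100.]
```

View pics/s20.png

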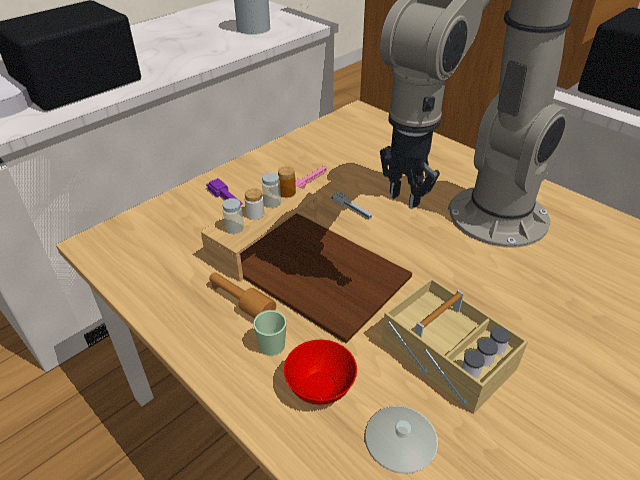

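View pics/t20.png

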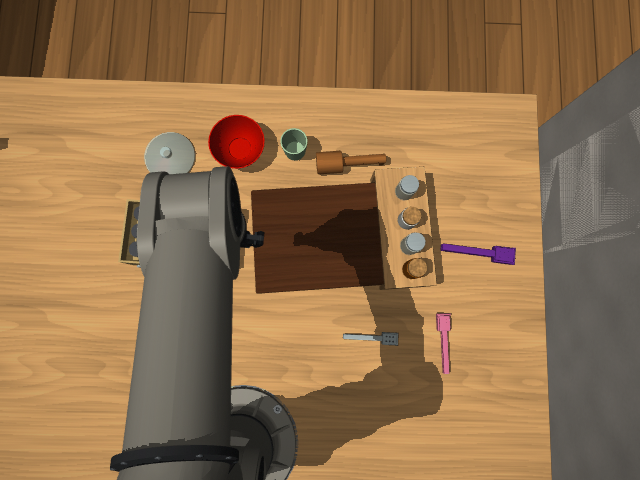

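The tray looks the same as in the first scene image: its corners are at (432,280), (386,314), (527,342) and (482,385). The bystanders haven't moved and the arm is clear, so I'm handing in.

Run:
```python
from h import *
w=cam("scene"); a=cv2.imread("pics/scene0.png").astype(int); b=w["frame"][:,:,::-1].astype(int)
for n,(y0,y1,x0,x1) in dict(box=(340,410,440,530),cup=(310,356,252,290),bowl=(338,408,282,360),lid=(404,474,364,440),masher=(270,320,206,276)).items():
    d=np.abs(a-b)[y0:y1,x0:x1].max(2); print(n,"changed px",(d>40).sum(),"of",d.size)
print(r.finish_job())
```

```text
box changed px 0 of 6300
cup changed px 0 of 1748
bowl changed px 0 of 5460
lid changed px 0 of 5320
masher changed px 0 of 3500
the job is handed in; nothing more can be done
None
```

The garlic press is in the compartment with the tray shut over it, and I handed the job in at about 28 s of the 72 s allowed.

- **Tray opened:** I raised it by its handle to the stop, and it stayed open when I let go.
- **Press moved:** I took the larger grey press by its head and drew it about 190 mm out from under the rack. I set it down on the free half of the board and took it again by the levers. It did not sag or slip when I lifted it.
- **Press packed:** I slid it under the raised tray and set it on the compartment floor before opening the fingers. It lies flat and right way up, head at the back, with its lever ends about 17 mm from the front wall.
- **Tray shut:** I lowered it while holding the handle all the way down. It reached its stop, at the same handle height as before I opened it.

**Last checks:** comparing the scene picture before handing in with the first one, nothing had changed in the areas checked: the back part of the box, the cup, the bowl, the lid and the masher. The gripper was well clear and touching nothing. The highest force I read between moves was about 34 N upward, at the fingers, while pressing the press lightly onto the compartment floor. That is below both force limits, but I did not record forces during the moves.

No check failed. The only disagreement was in position estimates: the cameras differed by up to about 5 mm, so I used the close-up wrist picture for the grasps.

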